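Gauge the cane collars and set the tight one aside

ROBOT

A 6-joint arm with a two-finger parallel gripper is mounted at the origin on the work surface. World frame = base frame: x ahead of the robot, y to its left, z up, the work surface at z = 0. Lengths are in m, angles in rad, forces in N, time in s.
With the tool pointing down it reaches from about 0.375 to 0.9 m from the base axis. Payload 3.1 kg.
Tool frame: the origin (TCP) lies at the very end of the fingers, on their centre line; the grasp point (between the pads) lies 19 mm behind it; x points along the fingers, z is the direction in which the jaws open and shut, and the axes are right-handed (so a half turn about x gives the same grasp; the last joint's range is limited). The gripper opens to 85 mm and grips with 20 to 120 N. Pads are 22 mm wide; open, the fingers measure 114 mm over their backs; the gripper's body (76 mm by 85 mm) begins 54 mm behind the grasp point. The pads swing forward as they close: fully open they stand 13 mm farther back than shut.
Start: joints at [-1.341, 0.527, 1.433, -0, 1.181, -0.178], TCP at [0.248, -0.574, 0.231] pointing down, gripper open.
Joint ranges: [-3.08, 3.08], [-0.75, 2.2], [0.22, 2.44], [-1.43, 4.57], [0, 2.65], [-2.85, 2.85]. Speed limits (rad/s): [2.79, 2.79, 3.14, 3.14, 3.14, 3.14].

INTERFACE

Orientations are given as a unit quaternion [x, y, z, w].
In Python, from station import manip, viewer, job gives the robot as it stands.
- The arm moves only by the tool move_arm, never from a script. Its argument "deltas" is one flat list of numbers, 7 for each row, row after row: the finger opening in mm, from 0 to 85.4, then the shift along the tool's x, y, z in mm, then the turn, a rotation vector about the tool's x, y, z in degrees. In form: [jaw, tx, ty, tz, rx, ry, rz, jaw, tx, ty, tz, rx, ry, rz, ...]. A call has 1 to 10 rows; each row shifts and turns the commanded pose from where the row before left it, along the tool's axes as they then stand; what a row does not reach is not made up. A row lasts 1/10 s, in which the tool goes at most 50 mm and 8.59 degrees, less where a joint would pass 70% of its speed; a pose out of reach is approached as far as the arm can. A call is refused whole if a number of a shift passes 50 or a number of a turn 8.59, either way. A call with a gripper value outside its range is refused whole. The fingers move at their own pace and stop on an object; "force" is the grip in N (left out, the last holds). Time passes only in rows, so rows that do not move let the fingers close. It gives the time, the measured TCP pose, the force and the opening at its end, in the units of the state.
- manip.sense(): the state, without advancing time (a new reading comes with each control period).
- viewer.snapshot(name): name is "scene" or "top" or "wrist"; returns a dict with "image" (400x640x3 uint8, red, green, blue), "depth" (400x640 float32, m along the optical axis (not along the pixel's ray), 0 where there is no reading), "fovy" (degrees; the focal length in pixels is half the picture's height over the tangent of half this angle, whatever the lens; pixels are square), "cx", "cy" (the principal point, pixels), "R" (3x3) and "t" (3): a world point X has camera coordinates R X + t. Camera axes: x right, y down, z forward; pixel columns grow to the right and rows downward; lengths in m; the calibration is good to about 2 mm. A picture is of the moment at which its call begins.
- job.sign_off(): hands the job in, once; it reports no verdict.
The state is a dict: "t": time; "q": joint angles; "qd": joint speeds; "tau": joint torques, N m; "tcp_pos": TCP position; "tool_rot": TCP orientation; "force": force on the tool from outside, world axes, zero at the start; "ft_torque": the same for the moment, N m; "finger_gap": opening from 0.0 (shut) to 1.0 (fully open).
Only numpy, scipy, OpenCV 4.12 (cv2) and the standard library are available. Lean on these libraries where they do the work, as an engineer would, in place of code of your own. Each camera call takes 0.05 s, during which the arm holds its last target.

TASK

Check the three silver collars standing in the wooden board with the plug gauge from the slanting stand: going along the row from the end by the gauge stand (the robot's left) to the other, slide the gauge's plug straight down each bore, without forcing it; in a sound collar it goes down nearly to the bottom, in a tight one it stops part-way. Then put the gauge back home in its hole in the stand and set any tight collar down, upright, on the floor of the shallow aluminium tray. Leave the sound collars standing in their nests, drop nothing, and do not disturb the other things on the bench.

Things in the scene. Friction and masses are not known exactly. Their poses are not given: they have to be found in the camera images.
- gauge_mid (a point): middle, on the axis, of the plug gauge, a straight bar 105 mm long, about 140 g: a polished steel plug 20 mm across and 40 mm long at one end, a hexagonal aluminium handle 16 mm across flats and 61 mm long at the other (two flats face +y and -y); z runs along it from plug to handle. At the start it stands loosely in its hole, handle up, leaning 30 degrees from vertical. Balance point 12 mm from here towards the plug
- gauge_tip (a point): centre of the plug's free end face, 52.5 mm from gauge_mid along the axis; same axes. The plug's end is bevelled: 15 mm across at the face, 20 mm from 3 mm up. At the start this face rests on the floor of the hole, the plug against the hole's lower wall and parallel to it; 58 mm of the gauge, all handle, stand out
- socket: the gauge's hole in the slanting wooden stand: origin at the centre of its mouth, 77 mm above the bench, z out along its axis, leaning 30 degrees towards the robot's side. 23 mm across, 47 mm deep, flat floor; the stand's face is square to it. Round-headed punches up to 45 mm tall stand in the same face, 70 mm and more away along +y. Fixed
- board: light wooden board lying on the bench, 100 x 250 x 20 mm, with three round nests 6 mm deep and 33 mm across in a row along its y, 80 mm apart; origin at the centre of its underside. Fixed
- nest_left (a point): centre of the floor of the nest at the robot's left (+y) end of the board, 14 mm above the bench; z up; a collar's rim is 44 mm above it
- nest_mid (a point): the same for the middle nest
- nest_right (a point): the same for the nest at the robot's right (-y) end
- collar_a_mid (a point): centre (half-way up, on the axis) of one of three look-alike thick silver cane collars: an upright tube 44 mm high, 30 mm across outside, with beaded rims, z along the bore. Loose, about 120 g. Any of the three may be sound or tight: the names do not tell. It stands in a 6 mm deep nest and shows 38 mm above the board: take it by its upper half and lift it straight up
- collar_b_mid (a point): the same for another of the three collars. Sound: bore 22.5 mm right through. Tight: 22.5 mm at both ends, but closed in to 17.5 mm from 14 to 32 mm below the top rim, so the plug enters about 15 mm and stops
- collar_c_mid (a point): the same for another of the three collars. Sound: bore 22.5 mm right through. Tight: 22.5 mm at both ends, but closed in to 17.5 mm from 14 to 32 mm below the top rim, so the plug enters about 15 mm and stops
- tray: shallow square-cornered aluminium tray for the tight ones, 140 mm (x) by 150 mm (y), 16 mm high, walls and floor 3 mm; origin at the centre of its underside. The copper ring blank lies in its corner at +x, -y. Fixed
- hammer: bystander, to be left alone: jeweller's hammer, 230 mm long, lying
- pliers: bystander, to be left alone: flat-nose pliers with dark handles, 150 mm long, lying
- tweezers: bystander, to be left alone: steel tweezers, 165 mm long, lying
- bench_block: bystander, to be left alone: square steel bench block on a rubber pad, 85 x 85 x 32 mm
- ring_clamp: bystander, to be left alone: wooden ring clamp with a brass band, 125 mm long, lying
- file: bystander, to be left alone: file with a wooden handle, 180 mm long, lying
- bangle: bystander, to be left alone: copper ring blank, 32 mm across and 10 mm high, lying in a corner of the tray
Mind the look-alikes: they are no part of the job. There is more than one size of the part that bears gauge_mid; the job needs the smaller.

How it is judged:
On the way, in this order (a step that is already met when the one before it is completed fails the run):
1. the gauge is tried in the left collar: plug upright and in the bore, at least 30 mm deep, or at least 11.5 mm deep (against the neck) if that collar is the tight one (horizontal distance between gauge_tip and nest_left below 0.006 m and angle between the z axis of gauge and the z axis of board, either way round below 0.15 rad and (z of gauge_tip in the frame of nest_left below 0.014 m or (horizontal distance between collar_b_mid and nest_left below 0.01 m and z of gauge_tip in the frame of nest_left below 0.0325 m))), for 0.05 s.
2. the gauge is tried in the middle collar: plug upright and in the bore, at least 30 mm deep, or at least 11.5 mm deep (against the neck) if that collar is the tight one (horizontal distance between gauge_tip and nest_mid below 0.006 m and angle between the z axis of gauge and the z axis of board, either way round below 0.15 rad and (z of gauge_tip in the frame of nest_mid below 0.014 m or (horizontal distance between collar_b_mid and nest_mid below 0.01 m and z of gauge_tip in the frame of nest_mid below 0.0325 m))), for 0.05 s.
3. the gauge is tried in the right collar: plug upright and in the bore, at least 30 mm deep, or at least 11.5 mm deep (against the neck) if that collar is the tight one (horizontal distance between gauge_tip and nest_right below 0.006 m and angle between the z axis of gauge and the z axis of board, either way round below 0.15 rad and (z of gauge_tip in the frame of nest_right below 0.014 m or (horizontal distance between collar_b_mid and nest_right below 0.01 m and z of gauge_tip in the frame of nest_right below 0.0325 m))), for 0.05 s.
At the end, for the whole second after the job is handed in: The gauge is back in its hole in the stand, at least 42 mm deep; the tight collar stands upright on the tray's floor, wholly inside its walls; the sound collars stand upright within 8 mm of where they stood; all are at rest (z of gauge_tip in the frame of socket below -0.042 m and x of gauge_tip in the frame of socket between -0.006 and 0.006 m and y of gauge_tip in the frame of socket between -0.006 and 0.006 m and angle between the z axis of gauge and the z axis of socket, either way round below 0.2 rad and linear speed of each of gauge, collar_b, collar_a, collar_c below 0.02 m/s and x of collar_b in the frame of tray between -0.062 and 0.062 m and y of collar_b in the frame of tray between -0.067 and 0.067 m and z of collar_b in the frame of tray below 0.007 m and angle between each of collar_b, collar_a, collar_c's own z axis and vertical below 0.1 rad and distance of each of collar_a_mid, collar_c_mid from where it was at the start of the episode below 0.008 m); the robot touches nothing.
It fails at once if the gauge is forced: pressed on a collar with more than 45 N (contact force between gauge and collar_a above 45 N or contact force between gauge and collar_b above 45 N or contact force between gauge and collar_c above 45 N).
It fails at once if the gauge or a collar is dropped (moves faster than 0.9 m/s out of the fingers) ((linear speed of gauge above 0.9 m/s and contact force between the fingers and gauge below 0.05 N) or (linear speed of collar_a above 0.9 m/s and contact force between the fingers and collar_a below 0.05 N) or (linear speed of collar_b above 0.9 m/s and contact force between the fingers and collar_b below 0.05 N) or (linear speed of collar_c above 0.9 m/s and contact force between the fingers and collar_c below 0.05 N)).
It fails at once if a bystander is moved by more than 30 mm (distance of any of hammer, pliers, tweezers, bench_block, ring_clamp, file, bangle from where it was at the start of the episode above 0.03 m).
It also fails if it takes over 69 s, if anything falls off the work surface, if the arm or the gripper's body presses on something with over 40 N, if the wrist force passes 120 N, or if a joint passes its speed limit or range.

## Working session

There is one attempt and no reset: what is moved stays moved. The work goes in short steps, Python scripts to look and compute and a tool call to move; the robot and the scene stay as the last step left them, time stands still between calls to the robot, and variables do not carry over. Pictures are saved under pics/ and viewed, and the job is handed in when it is done.

Besides the shell and the picture viewer there is one more tool, called as name(argument=value, ...) on one line, values as JSON. move_arm: Moves the arm, as the interface text tells. Its arguments: {"type":"object","properties":{"deltas":{"type":"array"},"force":{"type":"number"}},"required":["deltas"]}

```bash
ls; mkdir -p pics; cat > h.py <<'E'
import numpy as np, cv2
from station import manip, viewer, job
def snap(n,fn=None):
    s=viewer.snapshot(n)
    if fn: cv2.imwrite('pics/'+fn,s['image'][:,:,::-1])
    return s
def pt(s,u,v,d=None):
    f=200/np.tan(np.radians(s['fovy'])/2)
    z=s['depth'][int(v),int(u)] if d is None else d
    c=np.array([(u-s['cx'])/f*z,(v-s['cy'])/f*z,z])
    return np.array(s['R']).T@(c-np.array(s['t']))
def cloud(s):
    f=200/np.tan(np.radians(s['fovy'])/2)
    v,u=np.mgrid[0:400,0:640]; z=s['depth']
    c=np.stack([(u-s['cx'])/f*z,(v-s['cy'])/f*z,z],-1)
    return (c-np.array(s['t']))@np.array(s['R'])
def proj(s,X):
    f=200/np.tan(np.radians(s['fovy'])/2)
    c=np.array(s['R'])@np.array(X)+np.array(s['t'])
    return c[0]/c[2]*f+s['cx'],c[1]/c[2]*f+s['cy']
E
python3 - <<'E'
from h import *
import pickle
d={}
for n in ('scene','top'):
    d[n]=snap(n,n+'0.png')
    print(n,d[n]['fovy'],d[n]['cx'],d[n]['cy'],np.array(d[n]['R']).round(3).tolist(),d[n]['t'])
pickle.dump(d,open('s0.pkl','wb'))
print(manip.sense())
E
```

```text
pics
scene 54.427980790289695 312.811219916293 202.8544847716865 [[0.701, 0.713, 0.007], [0.563, -0.548, -0.618], [-0.437, 0.437, -0.786]] [-0.29466602 -0.21740431  1.19604414]
top 53.04759856374017 319.75327053895387 196.33092367615123 [[-0.094, -0.996, -0.003], [-0.974, 0.092, -0.205], [0.205, -0.016, -0.979]] [0.00355385 0.47080717 1.23471377]
{'t': 0.1, 'q': array([-1.34152656e+00,  5.28363161e-01,  1.43376152e+00, -2.56629546e-05,
        1.18145214e+00, -1.78494485e-01]), 'qd': array([-9.17400312e-04, -2.44205402e-03, -1.69960737e-03, -1.28677656e-03,
        1.44612962e-05, -6.84237410e-04]), 'tau': array([ 6.76291347e-05, -4.43304563e+01, -1.78586572e+01, -2.28248664e-04,
        3.86610045e-03, -1.42739904e-05]), 'tcp_pos': array([ 0.2477218 , -0.57310088,  0.2304417 ]), 'tool_rot': array([ 0.38888182,  0.59139611, -0.3879274 ,  0.5903676 ]), 'force': array([-0.10710483,  0.94009159, -0.44725712]), 'ft_torque': array([-0.00688428, -0.01294373,  0.04380667]), 'finger_gap': 1.001573367840149}
```

View pics/scene0.png

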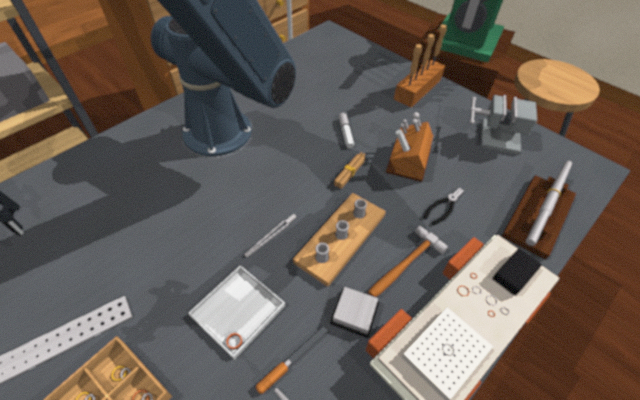

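View pics/top0.png

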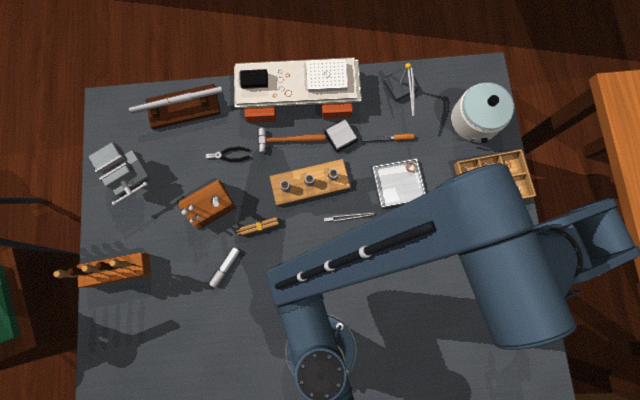

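```bash
python3 - <<'E'
from h import *
import pickle
d=pickle.load(open('s0.pkl','rb'))
s=d['scene']['image'][:,:,::-1]
cv2.imwrite('pics/c1.png',cv2.resize(s[100:190,330:450],None,fx=6.5,fy=6.5,interpolation=cv2.INTER_CUBIC))
cv2.imwrite('pics/c2.png',cv2.resize(s[180:360,180:400],None,fx=3.3,fy=3.3,interpolation=cv2.INTER_CUBIC))
t=d['top']['image'][:,:,::-1]
cv2.imwrite('pics/c3.png',cv2.resize(t[145:245,165:435],None,fx=2.95,fy=2.95,interpolation=cv2.INTER_CUBIC))
E
```

```text
(no output)
```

View pics/c1.png

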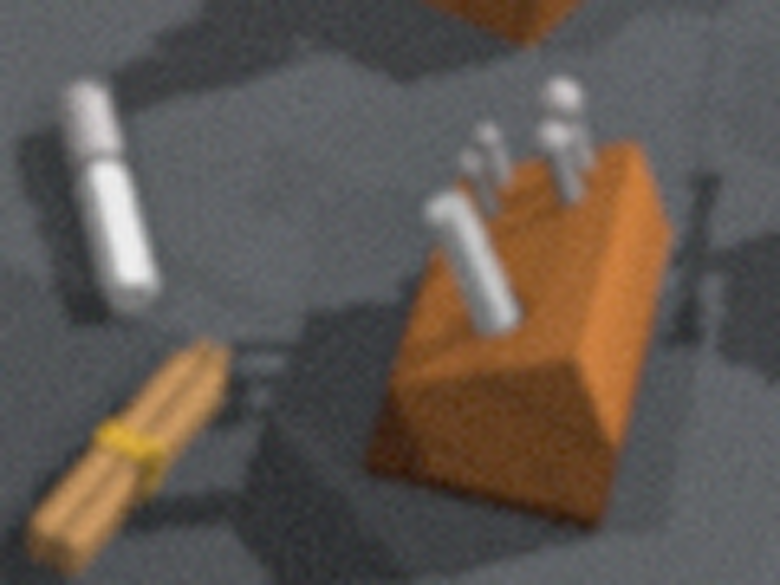

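View pics/c2.png

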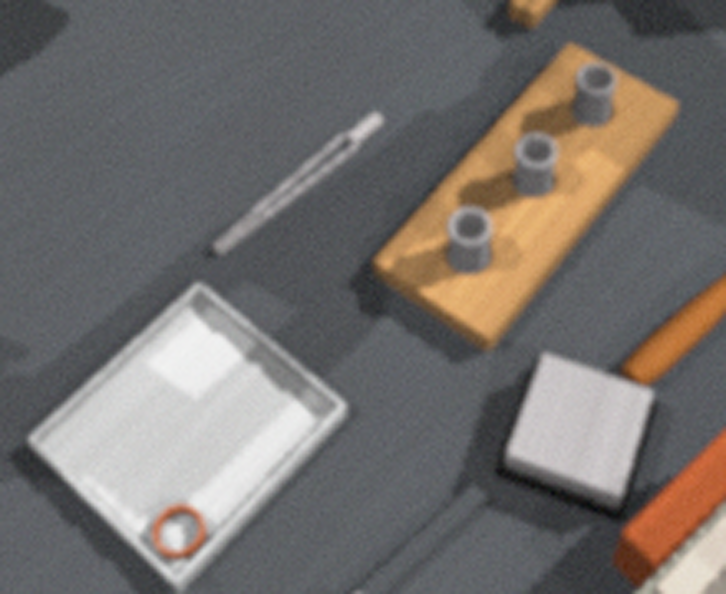

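View pics/c3.png

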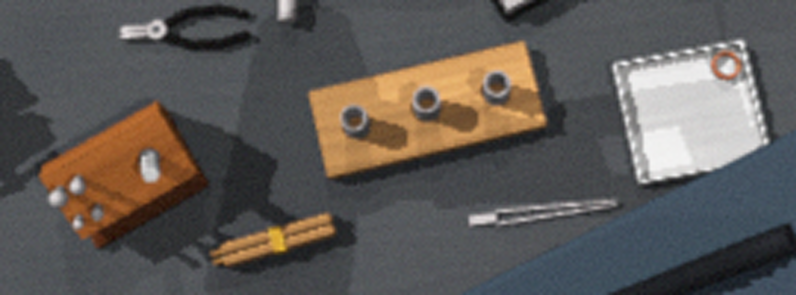

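```bash
cat > m1.py <<'E'
from h import *
import pickle
d=pickle.load(open('s0.pkl','rb'))
for n in ('scene','top'):
    s=d[n];P=cloud(s);ok=(s['depth']>0)
    im=s['image']
    print(n,'table z',np.median(P[300:340,180:190,2]) if n=='scene' else np.median(P[250:260,200:205,2]))
    X=P[ok]
    # board
    ap=[(361,208),(342,228),(322,250)] if n=='scene' else [(285,186),(309,180),(333,174)]
    c=pt(s,*ap[1]); print('mid approx',c.round(3))
    m=(np.linalg.norm(X[:,:2]-c[:2],axis=1)<0.16)&(abs(X[:,2]-0.02)<0.005)
    r=cv2.minAreaRect(X[m][:,:2].astype(np.float32)); print('board',r, m.sum(), np.median(X[m][:,2]))
    for a in ap:
        c=pt(s,*a)
        m=(np.linalg.norm(X[:,:2]-c[:2],axis=1)<0.035)&(X[:,2]>0.052)&(X[:,2]<0.066)
        Q=X[m]; print('collar',c.round(4),m.sum(),np.median(Q[:,2]).round(4),cv2.minEnclosingCircle(Q[:,:2].astype(np.float32)),Q[:,:2].mean(0).round(4))
    # tray
    a=(237,310) if n=='scene' else (398,185)
    c=pt(s,*a); m=(np.linalg.norm(X[:,:2]-c[:2],axis=1)<0.13)&(X[:,2]>0.012)&(X[:,2]<0.02)
    if n=='scene' :
        print('tray floor',c)
        r=cv2.minAreaRect(X[m][:,:2].astype(np.float32)); print('tray',r,m.sum())
    else: print('tray floor',c)
    # stand
    a=(410,135) if n=='scene' else (197,205)
    c=pt(s,*a); print('stand',c.round(4))
    m=(np.linalg.norm(X[:,:2]-c[:2],axis=1)<0.10)&(X[:,2]>0.03)&(X[:,2]<0.2)
    np.save(f'stand_{n}.npy',X[m])
    print(m.sum(),X[m].min(0),X[m].max(0))
E
python3 m1.py
```

```text
scene table z -3.142665866010852e-05
mid approx [ 0.523 -0.002  0.027]
board ((0.5605948567390442, 0.01618972420692444), (0.2324320673942566, 0.29535725712776184), 21.70945167541504) 3217 0.02047259810045769
collar [0.5272 0.0589 0.0563] 65 0.0571 ((0.5159170627593994, 0.06802303344011307), 0.01654929853975773) [0.5163 0.0678]
collar [ 0.5228 -0.0015  0.0273] 68 0.0577 ((0.5299431681632996, -0.013669104315340519), 0.015233674086630344) [ 0.53   -0.0132]
collar [ 0.5323 -0.0803  0.0269] 78 0.0576 ((0.5399003624916077, -0.09069205075502396), 0.01519344188272953) [ 0.5413 -0.0915]
tray floor [ 0.49921062 -0.3079329   0.00092214]
tray ((0.49908408522605896, -0.30741310119628906), (0.14178091287612915, 0.15027062594890594), 5.276171684265137) 521
stand [0.4637 0.3342 0.0788]
1697 [0.41036042 0.24138376 0.03026579] [0.55008148 0.40521023 0.13159403]
top table z 0.0007956966694028266
mid approx [ 0.535 -0.011  0.015]
board ((0.5856372117996216, -0.007744342088699341), (0.21516457200050354, 0.2609911859035492), 8.39926815032959) 2079 0.02037884816278804
collar [0.5213 0.0698 0.0169] 35 0.0578 ((0.515740692615509, 0.06845351308584213), 0.015326878987252712) [0.515  0.0692]
collar [ 0.5345 -0.0109  0.0154] 35 0.058 ((0.5285605788230896, -0.01000149454921484), 0.01557959895581007) [ 0.5281 -0.0109]
collar [ 0.5476 -0.0923  0.0147] 35 0.0584 ((0.5393204092979431, -0.09016375243663788), 0.014815360307693481) [ 0.54   -0.0906]
tray floor [ 0.49220698 -0.30478089  0.00422321]
stand [0.4707 0.3422 0.082 ]
1332 [0.41257186 0.24342649 0.03303327] [0.55323271 0.40708438 0.132589  ]
```

```bash
cat > m2.py <<'E'
from h import *
for n in ('scene','top'):
    X=np.load(f'stand_{n}.npy')
    best=None;rng=np.random.default_rng(0)
    for i in range(3000):
        a,b,c=X[rng.choice(len(X),3,False)]
        v=np.cross(b-a,c-a);l=np.linalg.norm(v)
        if l<1e-6: continue
        v/=l; v*=np.sign(v[2])
        if abs(v[2]-0.866)>0.05: continue
        k=(abs((X-a)@v)<0.002).sum()
        if best is None or k>best[0]: best=(k,v,a)
    k,v,a=best
    m=abs((X-a)@v)<0.002
    c=X[m].mean(0); v=np.linalg.svd(X[m]-c)[2][2]; v*=np.sign(v[2])
    print(n,k,'normal',v.round(3),'tilt',np.degrees(np.arccos(v[2])),'az',np.degrees(np.arctan2(v[1],v[0])))
    # handle: points above plane
    h=(X-c)@v
    f=(h>0.008)&(h<0.065)
    Q=X[f]
    ex=np.array([v[0],v[1],0]);ex/=np.linalg.norm(ex); ex=np.cross(np.cross(v,ex),v); ex/=np.linalg.norm(ex); ey=np.cross(v,ex)
    uv=np.c_[(Q-c)@ex,(Q-c)@ey,h[f]]
    hh=X[m]; print('plane extents',((hh-c)@ex).min(),((hh-c)@ex).max(),((hh-c)@ey).min(),((hh-c)@ey).max())
    print('c',c,'ex',ex.round(3),'ey',ey.round(3))
    # cluster around
    order=uv[:,1]
    for lo in np.arange(-.12,.12,.01):
        q=uv[(order>=lo)&(order<lo+.01)]
        if len(q): print(round(lo,3),len(q),q.mean(0).round(4),q.max(0).round(4))
E
python3 m2.py
```

```text
scene 645 normal [-0.447 -0.214  0.868] tilt 29.731644326984636 az -154.40325206036448
plane extents -0.035263571170305354 0.04554313950149122 -0.08138640552206267 0.06443039173812676
c [0.47961929 0.31149367 0.08062418] ex [-0.783 -0.375 -0.496] ey [ 0.432 -0.902  0.   ]
-0.08 5 [-0.0088 -0.072   0.0317] [ 0.0214 -0.0714  0.0412]
-0.07 61 [-0.0026 -0.0645  0.0282] [ 0.0274 -0.0602  0.0438]
-0.06 5 [-0.0131 -0.0581  0.0344] [-0.0082 -0.0575  0.0382]
-0.05 63 [ 0.0029 -0.0437  0.0246] [ 0.0278 -0.04    0.039 ]
-0.04 12 [-0.0076 -0.0389  0.0312] [ 0.027  -0.0375  0.0388]
0.01 2 [0.0052 0.0183 0.0586] [0.0066 0.0187 0.0586]
0.02 43 [0.0036 0.0268 0.0412] [0.0167 0.0298 0.06  ]
0.03 75 [0.0058 0.0332 0.0357] [0.0138 0.0369 0.0593]
top 587 normal [-0.446 -0.219  0.868] tilt 29.77118270673053 az -153.81139587782852
plane extents -0.040718135884044535 0.040374863831507186 -0.07056857053594912 0.06981291527389359
c [0.47231628 0.31817938 0.07833517] ex [-0.779 -0.383 -0.497] ey [ 0.441 -0.897  0.   ]
-0.07 18 [-0.0066 -0.0629  0.0336] [ 0.0196 -0.06    0.0447]
-0.06 29 [-0.0107 -0.056   0.0336] [ 0.022  -0.0508  0.0453]
-0.05 8 [-0.0043 -0.0432  0.0338] [ 0.0213 -0.0408  0.0393]
-0.04 33 [-0.0038 -0.0353  0.0323] [ 0.023  -0.0301  0.0392]
-0.01 1 [-0.0093 -0.0047  0.0084] [-0.0093 -0.0047  0.0084]
0.02 6 [0.0029 0.0282 0.0577] [0.0081 0.0295 0.0599]
0.03 29 [-0.0007  0.0349  0.0498] [0.0108 0.0398 0.0626]
0.04 13 [0.0008 0.0417 0.0413] [0.0065 0.0428 0.0615]
```

```bash
cat >> h.py <<'E'
from scipy.spatial.transform import Rotation as Ro
def rot(xdir,zhint):
    x=np.array(xdir,float);x/=np.linalg.norm(x)
    z=np.array(zhint,float);z-=x*(z@x);z/=np.linalg.norm(z)
    return np.c_[x,np.cross(z,x),z]
def plan(p,R,n=None,st=None,vmax=45,wmax=8):
    """print per-row deltas (straight line, uniform rotation) from measured pose to p,R"""
    if st is None: 
        q=manip.sense(); p0=q['tcp_pos'];R0=Ro.from_quat(q['tool_rot'])
    else: p0,R0=st
    R=Ro.from_matrix(R) if isinstance(R,np.ndarray) else R
    w=(R0.inv()*R).as_rotvec(degrees=True)
    d=np.array(p)-p0
    if n is None: n=int(max(1,np.ceil(np.linalg.norm(d)*1000/vmax),np.ceil(np.linalg.norm(w)/wmax)))
    Rc=R0; print('n',n,'dist',np.linalg.norm(d)*1000,'ang',np.linalg.norm(w))
    for i in range(n):
        t=Rc.inv().apply(d/n*1000)
        print([round(float(x),1) for x in t]+[round(float(x),2) for x in w/n])
        Rc=Rc*Ro.from_rotvec(w/n,degrees=True)
    return np.array(p),R
E
python3 - <<'E'
from h import *
q=manip.sense();R=Ro.from_quat(q['tool_rot']).as_matrix();print(R.round(3))
s=snap('wrist','w0.png'); Rc=np.array(s['R']);print('cam in tool: fwd',(R.T@Rc[2]).round(3),'right',(R.T@Rc[0]).round(3),'pos',R.T@(-Rc.T@s['t']-q['tcp_pos']),s['fovy'])
E
```

```text
[[-0.     0.918  0.397]
 [ 0.002  0.397 -0.918]
 [-1.     0.    -0.002]]
cam in tool: fwd [ 0.954 -0.3   -0.   ] right [0.    0.001 1.   ] pos [-0.1419048   0.07723601  0.00065611] 67.68428222172801
```

View pics/w0.png

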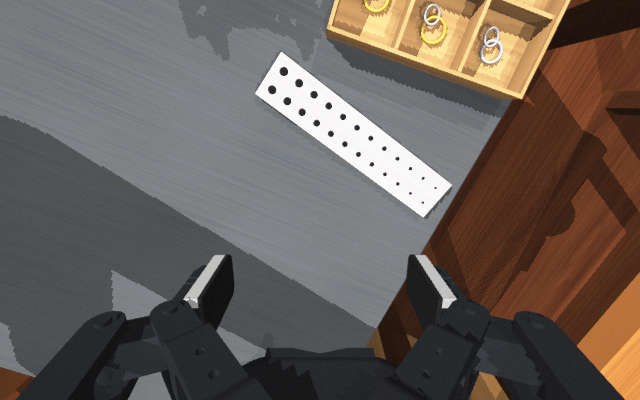

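```bash
python3 - <<'E'
from h import *
plan([0.47,0.0,0.31],rot((0,0,-1),(0.436,-0.9,0)))
E
```

```text
n 14 dist 619.8698817224521 ang 2.4832974854864793
[-5.6, 30.8, -31.3, -0.18, -0.01, -0.0]
[-5.6, 30.9, -31.2, -0.18, -0.01, -0.0]
[-5.6, 31.0, -31.1, -0.18, -0.01, -0.0]
[-5.6, 31.1, -31.0, -0.18, -0.01, -0.0]
[-5.6, 31.2, -30.9, -0.18, -0.01, -0.0]
[-5.6, 31.3, -30.8, -0.18, -0.01, -0.0]
[-5.6, 31.4, -30.7, -0.18, -0.01, -0.0]
[-5.6, 31.5, -30.6, -0.18, -0.01, -0.0]
[-5.6, 31.6, -30.5, -0.18, -0.01, -0.0]
[-5.7, 31.7, -30.4, -0.18, -0.01, -0.0]
[-5.7, 31.8, -30.3, -0.18, -0.01, -0.0]
[-5.7, 31.9, -30.2, -0.18, -0.01, -0.0]
[-5.7, 31.9, -30.1, -0.18, -0.01, -0.0]
[-5.7, 32.0, -30.0, -0.18, -0.01, -0.0]
```

move_arm(deltas=[50,-15,31,-31,-0.2,0,0,50,-15,31,-31,-0.2,0,0,50,-10,31,-31,-0.2,0,0,50,-5,31,-31,-0.2,0,0,50,-5,31,-31,-0.2,0,0,50,-5,31,-31,-0.2,0,0,50,-5,31,-31,-0.2,0,0])

```text
t: 0.85
tcp_pos: [0.3582, -0.2854, 0.2914]
tool_rot: [0.381, 0.596, -0.381, 0.595]
force: [0.4, 0.2, -0.2]
finger_gap: 0.589
```

move_arm(deltas=[50,-5,31,-31,-0.2,0,0,50,-5,31,-31,-0.2,0,0,50,-5,31,-31,-0.2,0,0,50,-3,32,-30,-0.2,0,0,50,-2,32,-30,-0.2,0,0,50,0,32,-30,-0.2,0,0,50,0,32,-30,-0.2,0,0,50,0,0,0,0,0,0])

```text
t: 1.65
tcp_pos: [0.4672, 0.0043, 0.3112]
tool_rot: [0.372, 0.602, -0.371, 0.601]
force: [-0.3, -0.6, -0.9]
finger_gap: 0.585
```

```bash
python3 - <<'E'
from h import *
import pickle
s=snap('wrist','w1.png');q=manip.sense();pickle.dump((s,q),open('w1.pkl','wb'))
print(q['t'],q['tcp_pos'],q['q'],q['finger_gap'])
E
```

```text
1.7 [0.46660764 0.0020966  0.31111524] [-2.35667467e-01  2.12886083e-01  1.70674087e+00 -4.36718386e-05
  1.22238028e+00  8.73133247e-01] 0.5829750075666955
```

View pics/w1.png

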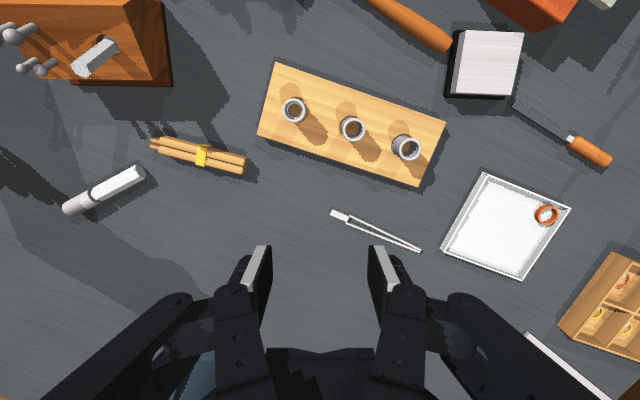

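```bash
cat > m3.py <<'E'
from h import *
import pickle,sys
from scipy.optimize import least_squares
s,q=pickle.load(open(sys.argv[1] if len(sys.argv)>1 else 'w1.pkl','rb'));P=cloud(s);ok=s['depth']>0;X=P[ok]
print('table',np.median(P[250:290,280:340,2]),np.median(P[200:215,260:300,2]))
C=[]
for a in [(0.516,0.068),(0.529,-0.012),(0.54,-0.091)]:
    m=(np.linalg.norm(X[:,:2]-a,axis=1)<0.022)&(X[:,2]>0.056)&(X[:,2]<0.062)
    Q=X[m][:,:2]
    f=lambda p:np.linalg.norm(Q-p[:2],axis=1)-p[2]
    r=least_squares(f,[*a,0.013],loss='soft_l1',f_scale=0.002).x
    print(m.sum(),r.round(4),cv2.minEnclosingCircle(Q.astype(np.float32)),np.median(X[m][:,2])); C.append(r[:2])
C=np.array(C);d=C[0]-C[2];print('spacings',np.linalg.norm(C[0]-C[1]),np.linalg.norm(C[1]-C[2]),'yaw',np.degrees(np.arctan2(-d[0],d[1])),'mid dev',C[1]-(C[0]+C[2])/2)
m=(abs(X[:,2]-0.02)<0.003)&(np.linalg.norm(X[:,:2]-C[1],axis=1)<0.142)
print('board',cv2.minAreaRect(X[m][:,:2].astype(np.float32)),np.median(X[m][:,2]))
m=(abs(X[:,2]-0.015)<0.003)&(np.linalg.norm(X[:,:2]-[0.497,-0.306],axis=1)<0.11)
print('tray',m.sum(),cv2.minAreaRect(X[m][:,:2].astype(np.float32)))
E
python3 m3.py
python3 - <<'E'
from h import *
import pickle
s,q=pickle.load(open('w1.pkl','rb'));P=cloud(s)
X=P[0:95,0:180].reshape(-1,3);X=X[X[:,2]>0.03]
for sgn in [1]:
    v=np.array([-0.446,-0.217,0.868]);
    h=X@v; hist,e=np.histogram(h,np.arange(h.min(),h.max(),.001));k=hist.argmax();print(e[k],hist[k])
    m=abs(h-e[k])<0.003;c=X[m].mean(0);v=np.linalg.svd(X[m]-c)[2][2];v*=np.sign(v[2]);print('normal',v,c,np.degrees(np.arctan2(v[1],v[0])),np.degrees(np.arccos(v[2])))
    h=(X-c)@v;Y=np.array([v[1],-v[0],0]);Y/=np.linalg.norm(Y);Y=-Y if Y[1]<0 else Y;Xa=np.cross(Y,v)
    print('Y',Y,'X',Xa)
    f=(h>0.006)&(h<0.08);Z=np.c_[(X-c)@Xa,(X-c)@Y,h][f]
    g=Z[:,1]<np.median(((X-c)@Y)[m])
    Z=Z[g];print(len(Z),Z.min(0),Z.max(0))
    for lo in np.arange(0.006,0.07,0.008):
        z=Z[(Z[:,2]>=lo)&(Z[:,2]<lo+.008)]
        if len(z): print(round(lo,3),len(z),z.min(0).round(4),z.max(0).round(4))
E
python3 - <<'E'
import cv2
im=cv2.imread('pics/w1.png');cv2.imwrite('pics/w1c.png',cv2.resize(im[0:110,0:190],None,fx=4.2,fy=4.2,interpolation=cv2.INTER_CUBIC))
E
```

```text
table -0.0007448285139700645 -0.0008315456274445904
162 [0.5178 0.0667 0.0132] ((0.5178929567337036, 0.06668994575738907), 0.014968112111091614) 0.05695652823232622
149 [ 0.5311 -0.0132  0.0131] ((0.5311978459358215, -0.013359778560698032), 0.01497590634971857) 0.0569599548149868
151 [ 0.5421 -0.0915  0.0132] ((0.5418019890785217, -0.09151092916727066), 0.015124754048883915) 0.05697605948839701
spacings 0.08094650952099987 0.07912837348504288 yaw 8.746812996805884 mid dev [ 0.00108482 -0.00075292]
board ((0.5306743383407593, -0.012961864471435547), (0.10021233558654785, 0.25048843026161194), 8.532747268676758) 0.019258891015948604
tray 889 ((0.5011603236198425, -0.3086372911930084), (0.140435591340065, 0.1517801582813263), 5.404260158538818)
-0.2138417097263844 3460
normal [-0.44880679 -0.21779613  0.86668178] [0.48083733 0.31306276 0.07951366] -154.1137138559595 29.924698666808993
Y [-0.43658646  0.8996623   0.        ] X [0.77972093 0.37838154 0.49886139]
851 [-0.01688849 -0.03825611  0.00613437] [ 0.00139718 -0.02037925  0.0608085 ]
0.006 84 [-0.0124 -0.0383  0.0061] [ 0.001  -0.0272  0.0139]
0.014 87 [-0.0124 -0.0376  0.0143] [ 0.0009 -0.0284  0.0219]
0.022 95 [-0.013  -0.0375  0.022 ] [ 0.0014 -0.0286  0.0299]
0.03 98 [-0.0125 -0.0377  0.03  ] [ 0.0012 -0.0284  0.038 ]
0.038 103 [-0.0131 -0.0379  0.038 ] [ 0.0009 -0.028   0.046 ]
0.046 108 [-0.0125 -0.0377  0.046 ] [ 0.0011 -0.0283  0.054 ]
0.054 276 [-0.0169 -0.0374  0.0541] [ 0.0012 -0.0204  0.0608]
```

View pics/w1c.png

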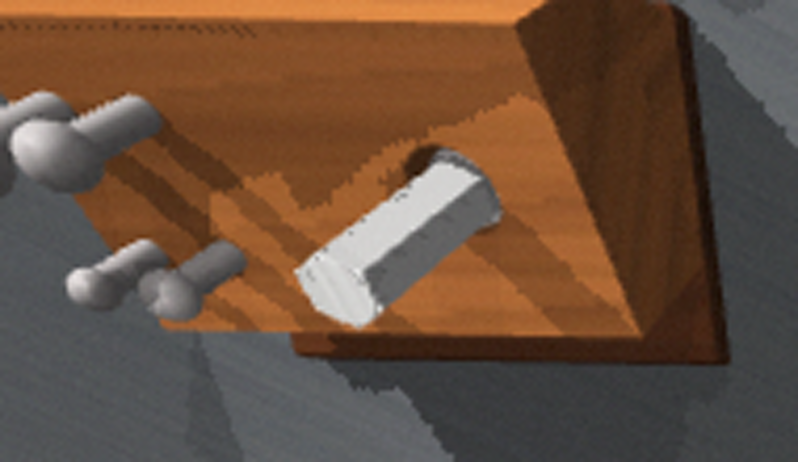

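```bash
python3 - <<'E'
from h import *
v=np.array([-0.4488,-0.2178,0.8667]);A=np.array([0.4874,0.2840,0.0763])
plan(A+0.11*v,rot(-v,(0.4366,-0.8997,0)))
E
```

```text
n 7 dist 294.62955818455436 ang 29.94932937962831
[19.9, 12.8, -34.8, 0.08, -0.02, 4.28]
[20.8, 11.2, -34.8, 0.08, -0.02, 4.28]
[21.6, 9.6, -34.8, 0.08, -0.02, 4.28]
[22.2, 7.9, -34.9, 0.08, -0.02, 4.28]
[22.7, 6.2, -34.9, 0.08, -0.02, 4.28]
[23.1, 4.4, -34.9, 0.08, -0.02, 4.28]
[23.3, 2.6, -34.9, 0.08, -0.02, 4.28]
```

move_arm(deltas=[50,20,12.8,-34.8,0.1,0,4.3,50,21,11.2,-34.8,0.1,0,4.3,50,21.5,9.6,-34.8,0.1,0,4.3,50,22,8,-34.8,0.1,0,4.3,50,22.5,6,-34.8,0.1,0,4.3,50,23,4.4,-34.8,0,0,4.3,50,23,2.6,-34.8,0,0,4.2,50,0,0,0,0,0,0,50,0,0,0,0,0,0])

```text
t: 2.6
tcp_pos: [0.4436, 0.2426, 0.1847]
tool_rot: [0.513, 0.494, -0.214, 0.669]
force: [0.4, 0.6, -0.4]
finger_gap: 0.586
```

```bash
cat > m4.py <<'E'
from h import *
import pickle,sys
s=snap('wrist','w2.png');q=manip.sense();pickle.dump((s,q),open('w2.pkl','wb'))
R=Ro.from_quat(q['tool_rot']).as_matrix();print(q['tcp_pos'],R.round(3).tolist(),q['q'].round(3))
P=cloud(s)
X=P.reshape(-1,3)
v=np.array([-0.4488,-0.2178,0.8667]);A=np.array([0.4874,0.2840,0.0763])
Y=np.array([-0.4366,0.8997,0]);Xa=np.cross(Y,v)
L=np.c_[(X-A)@Xa,(X-A)@Y,(X-A)@v]
m=(abs(L[:,2])<0.004)&(np.linalg.norm(L[:,:2],axis=1)<0.05)&(np.linalg.norm(L[:,:2],axis=1)>0.015)
c=X[m].mean(0);n=np.linalg.svd(X[m]-c)[2][2];n*=np.sign(n[2]);print('plane',m.sum(),'n',n,'offset',L[m][:,2].mean(),'tool x vs n',R[:,0]@n)
m=(L[:,2]>0.052)&(L[:,2]<0.064)&(np.linalg.norm(L[:,:2],axis=1)<0.013)
Q=L[m];print('top',m.sum(),np.percentile(Q,[1,50,99],axis=0).round(4)); hull=cv2.minAreaRect((Q[:,:2]*1000).astype(np.float32));print(hull)
for lo in (0.01,0.03):
    m=(L[:,2]>lo)&(L[:,2]<lo+.015)&(np.linalg.norm(L[:,:2],axis=1)<0.014)
    Q=L[m];print('side',m.sum(),np.percentile(Q,[1,50,99],axis=0).round(4))
# tool line in L frame
t=q['tcp_pos']-A;print('tcp in L',t@Xa,t@Y,t@v)
E
python3 m4.py
```

```text
[0.44438095 0.24242794 0.18530134] [[0.422, 0.792, 0.441], [0.22, 0.382, -0.897], [-0.879, 0.476, -0.013]] [0.198 0.349 2.141 0.665 0.217 0.695]
plane 5765 n [-0.45034003 -0.21700719  0.86608414] offset -0.0005633903333680631 tool x vs n -0.9995098179823648
top 428 [[-0.0083 -0.0076  0.0525]
 [ 0.0007 -0.      0.0579]
 [ 0.0082  0.0081  0.0595]]
((-0.41837406158447266, 0.2677493095397949), (17.78962516784668, 15.979151725769043), 0.6998334527015686)
side 107 [[-0.0035 -0.0077  0.0103]
 [ 0.0061 -0.0015  0.0173]
 [ 0.0088  0.0082  0.0248]]
side 133 [[-0.0029 -0.0077  0.0302]
 [ 0.0061 -0.0013  0.0385]
 [ 0.0088  0.008   0.0448]]
tcp in L 0.005102358699351231 -0.018620260119261874 0.12283280425351353
```

View pics/w2.png

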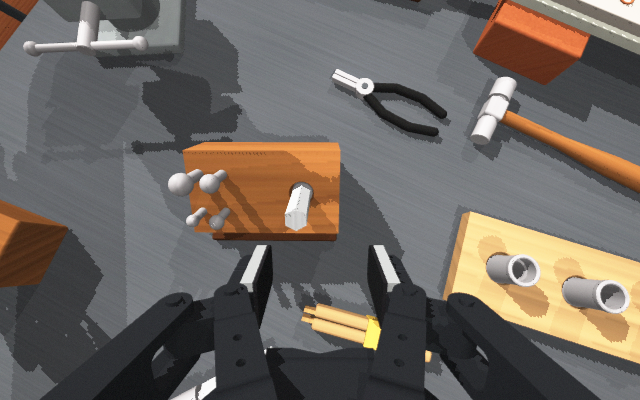

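```bash
cat > p.py <<'E'
from h import *
import sys
v=np.array([-0.4495,-0.2175,0.8664]);A=np.array([0.4874,0.2840,0.0763])+0.0003*np.array([-0.4366,0.8997,0])
Y=np.array([-0.4366,0.8997,0])
RG=rot(-v,-Y)
def rep():
    q=manip.sense();t=q['tcp_pos']-A;R=Ro.from_quat(q['tool_rot']).as_matrix()
    print('t',q['t'],'L',(t@np.cross(Y,v)*1e3).round(1),(t@Y*1e3).round(1),(t@v*1e3).round(1),'rot err deg',(Ro.from_matrix(R.T@RG)).as_rotvec(degrees=True).round(2),'q',q['q'].round(3),'F',q['force'].round(1),'gap',round(q['finger_gap'],3))
E
python3 - <<'E'
from p import *
rep(); plan(A+0.11*v,RG,n=3)
E
```

```text
t 2.65 L 5.2 -18.9 122.8 rot err deg [-0.12 -0.82  1.53] q [0.198 0.349 2.141 0.665 0.217 0.695] F [-0.1 -0.3  0.8] gap 0.584
n 3 dist 23.48676243841186 ang 1.7447457185861464
[4.4, -1.6, -6.3, -0.04, -0.27, 0.51]
[4.4, -1.7, -6.3, -0.04, -0.27, 0.51]
[4.3, -1.7, -6.3, -0.04, -0.27, 0.51]
```

move_arm(deltas=[50,3,-1.6,-6.3,0,-0.3,0.5,50,3,-1.7,-6.3,0,-0.3,0.5,50,3,-1.7,-6.3,0,-0.2,0.5,50,0,0,0,0,0,0])

```text
t: 3.05
tcp_pos: [0.4354, 0.26, 0.1752]
tool_rot: [0.518, 0.482, -0.208, 0.675]
force: [0.4, 0.5, -0.7]
finger_gap: 0.581
```

```bash
python3 - <<'E'
from p import *
rep(); plan(A+0.013*v,RG,n=5)
E
```

```text
t 3.05 L -0.2 0.8 114.3 rot err deg [-0.17 -0.09  0.02] q [0.259 0.378 2.168 0.874 0.126 0.537] F [ 0.4  0.5 -0.7] gap 0.581
n 5 dist 101.29803215553864 ang 0.18816683535615455
[20.3, 0.0, 0.2, -0.03, -0.02, 0.0]
[20.3, 0.0, 0.2, -0.03, -0.02, 0.0]
[20.3, 0.0, 0.2, -0.03, -0.02, 0.0]
[20.3, 0.0, 0.2, -0.03, -0.02, 0.0]
[20.3, 0.0, 0.1, -0.03, -0.02, 0.0]
```

move_arm(deltas=[50,12,0,0.2,0,0,0,50,12,0,0.2,0,0,0,50,12,0,0.2,0,0,0,50,12,0,0.2,0,0,0,50,12,0,0,0,0,0,50,12,0,0,0,0,0,50,12,0,0,0,0,0,50,10,0,0,0,0,0,50,6,0,0,0,0,0,50,0,0,0,0,0,0])

```text
t: 4.05
tcp_pos: [0.4794, 0.2805, 0.0931]
tool_rot: [0.519, 0.482, -0.208, 0.675]
force: [0.5, -0.4, -0.3]
finger_gap: 0.584
```

```bash
python3 - <<'E'
from p import *
rep(); snap('wrist','w3.png')
E
```

```text
t 4.05 L 0.9 0.0 18.9 rot err deg [-0.19 -0.14 -0.07] q [ 0.28   0.615  2.113  2.44   0.136 -1.02 ] F [ 0.5 -0.4 -0.3] gap 0.584
```

View pics/w3.png

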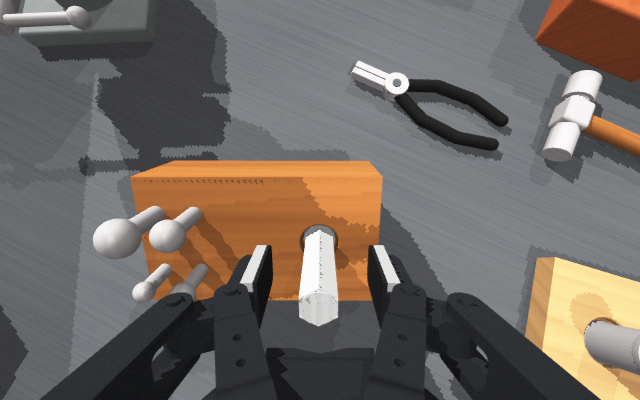

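move_arm(deltas=[50,3,-0.5,0,0,0,0,50,3,-0.4,0,0,0,0,10,0,0,0,0,0,0,10,0,0,0,0,0,0,10,0,0,0,0,0,0,10,0,0,0,0,0,0,10,0,0,0,0,0,0,10,0,0,0,0,0,0], force=40)

```text
t: 4.9
tcp_pos: [0.4792, 0.282, 0.0872]
tool_rot: [0.518, 0.483, -0.208, 0.675]
force: [-0.6, -2.1, 2.2]
finger_gap: 0.183
```

```bash
python3 - <<'E'
from p import *
rep()
E
```

```text
t 4.9 L -1.7 1.4 13.5 rot err deg [-0.13 -0.18  0.07] q [ 0.284  0.629  2.113  2.499  0.144 -1.077] F [-0.6 -2.1  2.2] gap 0.183
```

move_arm(deltas=[10,-6,0.3,0,0,0,0,10,-6,0.3,0,0,0,0,10,-6,0.3,0,0,0,0,10,-6,0.3,0,0,0,0,10,-6,0.3,0,0,0,0])

```text
t: 5.4
tcp_pos: [0.4662, 0.276, 0.1135]
tool_rot: [0.518, 0.484, -0.208, 0.674]
force: [-0.1, -0.6, -1.0]
finger_gap: 0.179
```

```bash
python3 - <<'E'
from p import *
rep()
E
```

```text
t 5.4 L -1.0 1.8 43.5 rot err deg [-0.09 -0.22  0.15] q [ 0.278  0.557  2.133  2.181  0.109 -0.762] F [-0.1 -0.6 -1. ] gap 0.179
```

move_arm(deltas=[10,-8,0,0,0,0,0,10,-8,0,0,0,0,0,10,-8,0,0,0,0,0,10,-8,0,0,0,0,0,10,-8,0,0,0,0,0,10,0,0,0,0,0,0])

```text
t: 6.0
tcp_pos: [0.4481, 0.2674, 0.1487]
tool_rot: [0.518, 0.484, -0.207, 0.675]
force: [-0.5, -0.2, -1.9]
finger_gap: 0.178
```

```bash
python3 - <<'E'
from p import *
rep(); snap('wrist','w4.png')
E
```

```text
t 6.0 L -0.7 2.0 84.0 rot err deg [-0.01 -0.25  0.09] q [ 0.268  0.457  2.157  1.426  0.096 -0.015] F [-0.5 -0.2 -1.9] gap 0.178
```

View pics/w4.png

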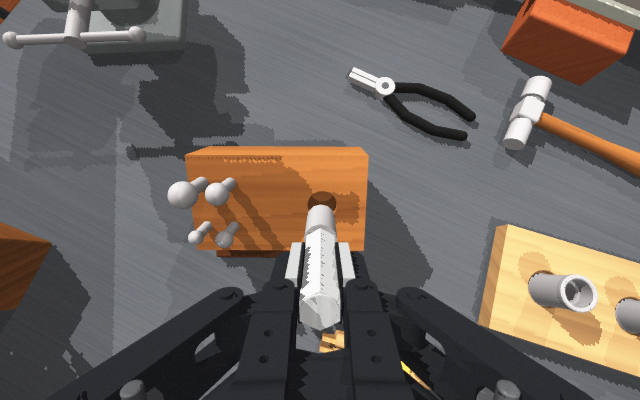

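```bash
cat > m5.py <<'E'
from h import *
import sys
from scipy.optimize import least_squares
s=snap('wrist','w5.png');q=manip.sense()
R=Ro.from_quat(q['tool_rot']).as_matrix()
T=(cloud(s).reshape(-1,3)-q['tcp_pos'])@R
m=(abs(T[:,2])<0.016)&(abs(T[:,1])<0.02)&(T[:,0]>-0.06)&(T[:,0]<0.075)&(s['depth'].ravel()>0)
Q=T[m]*1000
for lo in range(-60,75,8):
    z=Q[(Q[:,0]>=lo)&(Q[:,0]<lo+8)]
    if len(z): print(lo,len(z),np.percentile(z,[2,50,98],axis=0)[:,1:].round(1).tolist(),'ymax',z[:,1].max().round(1))
np.save('Q.npy',Q)
f=lambda p,z:np.hypot(z[:,1]-p[0]-p[2]*(z[:,0]-40),z[:,2]-p[1]-p[3]*(z[:,0]-40))-10
lo,hi=float(sys.argv[1]),float(sys.argv[2])
z=Q[(Q[:,0]>lo)&(Q[:,0]<hi)]
r=least_squares(f,[0,0,0,0],args=(z,),loss='soft_l1',f_scale=0.5)
print('cyl y,z at x=40, slopes',r.x.round(3),'tip',np.percentile(z[:,0],99),len(z))
r=least_squares(lambda p,z:f([p[0],p[1],0,0],z),[0,0],args=(z,),loss='soft_l1',f_scale=0.5);print('straight',r.x)
E
python3 m5.py 20 57
```

```text
-60 507 [[-6.7, -15.7], [11.9, -8.7], [12.7, 15.7]] ymax 13.0
-52 1937 [[-7.9, -15.1], [3.8, 0.3], [13.3, 15.1]] ymax 14.1
-44 1202 [[-9.4, -14.1], [7.5, 0.3], [13.2, 14.4]] ymax 13.8
-36 748 [[5.4, -13.5], [9.5, 0.7], [11.4, 14.2]] ymax 11.8
-28 634 [[5.9, -15.4], [9.6, 0.3], [11.4, 14.6]] ymax 11.7
-20 551 [[5.8, -15.4], [9.4, -0.2], [11.4, 14.5]] ymax 11.8
-12 452 [[5.9, -15.2], [9.7, 0.2], [11.3, 14.3]] ymax 11.6
-4 217 [[5.7, -10.8], [8.3, 0.7], [10.9, 12.3]] ymax 11.1
4 178 [[5.6, -7.0], [8.0, 0.7], [10.4, 8.4]] ymax 10.7
12 106 [[5.2, -7.1], [8.0, 1.3], [10.4, 8.9]] ymax 10.9
20 296 [[0.4, -8.5], [8.4, 0.7], [11.1, 10.3]] ymax 11.6
28 137 [[2.7, -8.6], [10.0, 0.1], [11.2, 10.2]] ymax 11.4
36 120 [[2.3, -8.3], [10.0, 1.4], [11.3, 10.3]] ymax 11.4
44 101 [[3.1, -8.2], [9.9, 0.7], [11.3, 9.6]] ymax 11.4
52 71 [[2.4, -8.1], [10.1, 0.7], [11.3, 10.3]] ymax 11.4
cyl y,z at x=40, slopes [0.953 0.853 0.022 0.003] tip 56.251697427077545 715
straight [0.87891592 0.84177228]
```

```bash
python3 - <<'E'
from p import *
RD=rot((0,0,-1),(0.436,-0.9,0))
plan([0.505,0.115,0.185],RD,n=10)
E
```

```text
n 10 dist 166.5999707106133 ang 29.869641579909782
[-4.0, 0.5, 16.2, -0.0, -0.02, -2.99]
[-4.1, 0.3, 16.2, -0.0, -0.02, -2.99]
[-4.1, 0.1, 16.2, -0.0, -0.02, -2.99]
[-4.0, -0.2, 16.2, -0.0, -0.02, -2.99]
[-4.0, -0.4, 16.2, -0.0, -0.02, -2.99]
[-4.0, -0.6, 16.2, -0.0, -0.02, -2.99]
[-3.9, -0.8, 16.2, -0.0, -0.02, -2.99]
[-3.9, -1.0, 16.2, -0.0, -0.02, -2.99]
[-3.8, -1.2, 16.2, -0.0, -0.02, -2.99]
[-3.8, -1.4, 16.2, -0.0, -0.02, -2.99]
```

move_arm(deltas=[10,-8,0.5,12,0,0,-2,10,-8,0.3,16,0,0,-3,10,-4,0,16,0,0,-3,10,-4,0,16,0,0,-3,10,-4,-0.4,16,0,0,-3,10,-4,-0.6,16,0,0,-3,10,-4,-0.8,16,0,0,-3,10,-4,-1,16,0,0,-3,10,-4,-1.2,16,0,0,-3,10,-4,-1.4,16,0,0,-3])

```text
t: 7.1
tcp_pos: [0.4922, 0.1531, 0.1786]
tool_rot: [0.411, 0.587, -0.33, 0.614]
force: [0.1, -1.0, -1.8]
finger_gap: 0.181
```

```bash
python3 - <<'E'
from p import *
rep();RD=rot((0,0,-1),(0.436,-0.9,0))
plan([0.5166,0.0671,0.145],RD,n=6)
E
```

```text
t 7.1 L 5.3 -120.1 115.0 rot err deg [ 0.3  -1.83 23.24] q [0.041 0.422 1.84  0.104 0.787 1.077] F [ 0.1 -1.  -1.8] gap 0.181
n 6 dist 95.5360127678156 ang 6.9609106660034445
[4.8, -3.4, 14.8, 0.13, -0.27, -1.12]
[5.0, -3.3, 14.8, 0.13, -0.27, -1.12]
[5.1, -3.1, 14.8, 0.13, -0.27, -1.12]
[5.2, -3.0, 14.7, 0.13, -0.27, -1.12]
[5.4, -2.9, 14.7, 0.13, -0.27, -1.12]
[5.5, -2.7, 14.7, 0.13, -0.27, -1.12]
```

move_arm(deltas=[10,3,-3.4,14.8,0.1,-0.3,-1.1,10,4,-3.3,14.8,0.1,-0.3,-1.1,10,5,-3.1,14.8,0.1,-0.3,-1.1,10,5,-3,14.7,0.1,-0.2,-1.1,10,5,-3,14.7,0.1,-0.3,-1.1,10,5,-2.7,14.7,0.1,-0.3,-1.2,10,0,0,0,0,0,0])

```text
t: 7.8
tcp_pos: [0.5179, 0.065, 0.1488]
tool_rot: [0.375, 0.597, -0.375, 0.601]
force: [-0.4, 1.0, -2.1]
finger_gap: 0.179
```

```bash
cat > m6.py <<'E'
from h import *
import sys
from scipy.optimize import least_squares
# collar fit + gauge fit in one wrist picture. arg: approx xy, picture name
ax,ay=float(sys.argv[1]),float(sys.argv[2])
s=snap('wrist',sys.argv[3]);q=manip.sense()
R=Ro.from_quat(q['tool_rot']).as_matrix()
W=cloud(s).reshape(-1,3);W=W[s['depth'].ravel()>0];T=(W-q['tcp_pos'])@R
m=(abs(T[:,2])<0.016)&(abs(T[:,1])<0.02)&(T[:,0]>0.0)&(T[:,0]<0.085)
Q=T[m]*1000
for lo in range(16,85,6):
    z=Q[(Q[:,0]>=lo)&(Q[:,0]<lo+6)]
    if len(z): print(lo,len(z),np.percentile(z,[2,98],axis=0)[:,1:].round(1).tolist())
f=lambda p,z:np.hypot(z[:,1]-p[0]-p[2]*(z[:,0]-58),z[:,2]-p[1]-p[3]*(z[:,0]-58))-10
z=Q[(Q[:,0]>24)&(Q[:,0]<56)]
r=least_squares(f,[0,0,0,0],args=(z,),loss='soft_l1',f_scale=0.5)
print('gauge at x=58: y,z,slopes',r.x.round(3))
tip=q['tcp_pos']+R@np.array([58,*r.x[:2]])/1000
d=(W-q['tcp_pos']);inT=np.linalg.norm(T[:,1:]-r.x[:2]/1000,axis=1)
m=(np.linalg.norm(W[:,:2]-[ax,ay],axis=1)<0.02)&(W[:,2]>0.0545)&(W[:,2]<0.060)
C=W[m][:,:2]
r2=least_squares(lambda p:np.linalg.norm(C-p,axis=1)-0.0132,[ax,ay],loss='soft_l1',f_scale=0.001)
print('rim pts',m.sum(),'z',np.median(W[m][:,2]),'centre',r2.x.round(4),'rms',np.sqrt(np.mean(r2.fun**2)))
print('tip',tip.round(4),'miss xy mm',((r2.x-tip[:2])*1000).round(2),'in tool y,z',(R.T@np.array([*(r2.x-tip[:2]),0])*1000).round(2))
print('t',q['t'],'tcp',q['tcp_pos'].round(4),'F',q['force'].round(1),'rotvec err',(Ro.from_matrix(R.T@rot((0,0,-1),(0.436,-0.9,0)))).as_rotvec(degrees=True).round(2))
E
python3 m6.py 0.5178 0.0667 w6.png
```

```text
16 197 [[1.1, -7.4], [11.6, 11.6]]
22 135 [[1.8, -7.2], [12.1, 11.3]]
28 105 [[4.6, -6.6], [12.0, 11.3]]
34 92 [[3.3, -7.1], [12.2, 11.7]]
40 89 [[5.0, -6.4], [12.1, 11.3]]
46 76 [[3.8, -7.1], [12.3, 11.7]]
52 71 [[3.7, -6.7], [12.3, 11.3]]
58 7 [[4.8, -7.0], [11.9, 9.4]]
gauge at x=58: y,z,slopes [1.887 2.284 0.005 0.006]
rim pts 321 z 0.056796852211146644 centre [0.5182 0.0668] rms 0.0011118221215198408
tip [0.5201 0.0647 0.0911] miss xy mm [-1.85  2.1 ] in tool y,z [-0.01 -0.75 -2.7 ]
t 7.85 tcp [0.5172 0.066  0.1491] F [ 0.1  0.4 -1.6] rotvec err [ 0.04  0.2  -0.16]
```

View pics/w6.png

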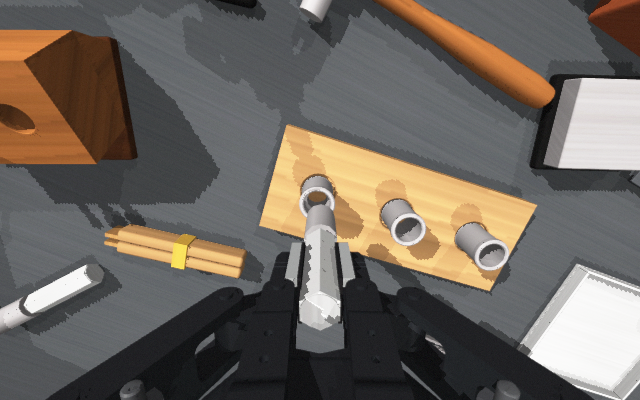

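```bash
sed -i "s/^s=snap('wrist',sys.argv\[3\]);q=manip.sense()/q=manip.sense();s=snap('wrist',sys.argv[3])/" m6.py; sed -i "s/^s=snap('wrist','w5.png');q=manip.sense()/q=manip.sense();s=snap('wrist','w5.png')/" m5.py; grep -n snap m5.py m6.py
```

```text
m5.py:4:q=manip.sense();s=snap('wrist','w5.png')
m6.py:6:q=manip.sense();s=snap('wrist',sys.argv[3])
```

move_arm(deltas=[10,8,0,0,0,0.2,-0.2,10,8,0,0,0,0,0,10,0,0,0,0,0,0])

```text
t: 8.15
tcp_pos: [0.5154, 0.0673, 0.1324]
tool_rot: [0.374, 0.601, -0.375, 0.599]
force: [-0.8, 0.8, -2.1]
finger_gap: 0.182
```

```bash
python3 m6.py 0.5178 0.0667 w7.png
```

```text
16 213 [[0.6, -8.6], [11.3, 10.3]]
22 122 [[2.7, -7.9], [11.7, 10.3]]
28 104 [[3.8, -8.3], [11.8, 10.2]]
34 96 [[3.2, -8.3], [11.9, 10.1]]
40 85 [[4.0, -7.9], [12.0, 9.8]]
46 77 [[4.1, -7.9], [11.9, 10.1]]
52 72 [[3.0, -7.9], [12.0, 10.4]]
58 1 [[3.8, -8.4], [3.8, -8.4]]
70 251 [[-4.8, -12.2], [16.3, 15.5]]
76 137 [[-5.8, -12.3], [16.9, 15.6]]
82 22 [[-2.9, -9.4], [16.3, 12.9]]
gauge at x=58: y,z,slopes [1.667 1.052 0.007 0.004]
rim pts 358 z 0.05679767629383981 centre [0.5181 0.0668] rms 0.001092536393251017
tip [0.5172 0.067  0.0744] miss xy mm [ 0.92 -0.23] in tool y,z [-0.    0.72  0.61]
t 8.15 tcp [0.5154 0.0673 0.1324] F [-0.8  0.8 -2.1] rotvec err [ 0.16 -0.07  0.16]
```

move_arm(deltas=[10,5,0.6,0.5,0,0,0,10,6,0,0,0,0,0,10,4,0,0,0,0,0,10,4,0,0,0,0,0,10,4,0,0,0,0,0])

```text
t: 8.7
tcp_pos: [0.5174, 0.0665, 0.1102]
tool_rot: [0.375, 0.6, -0.375, 0.6]
force: [-0.2, -0.6, -0.9]
finger_gap: 0.178
```

move_arm(deltas=[10,2,0,0,0,0,0,10,2,0,0,0,0,0])

```text
t: 8.9
tcp_pos: [0.5175, 0.0665, 0.1064]
tool_rot: [0.375, 0.6, -0.375, 0.6]
force: [-0.2, 0.1, -0.6]
finger_gap: 0.177
```

move_arm(deltas=[10,2,0,0,0,0,0,10,2,0,0,0,0,0])

```text
t: 9.1
tcp_pos: [0.5177, 0.0665, 0.1027]
tool_rot: [0.375, 0.599, -0.375, 0.6]
force: [-0.5, 0.7, 2.1]
finger_gap: 0.176
```

move_arm(deltas=[10,1,0,0,0,0,0,10,1,0,0,0,0,0])

```text
t: 9.3
tcp_pos: [0.5179, 0.0665, 0.1019]
tool_rot: [0.375, 0.599, -0.375, 0.6]
force: [-3.4, -0.2, 14.2]
finger_gap: 0.177
```

move_arm(deltas=[10,-4,0,0,0,0,0,10,-8,0,0,0,0,0,10,-10,0,0,0,0,0,10,-10,0,0,0,0,0,10,-5,0,0,0,0,0])

```text
t: 9.8
tcp_pos: [0.5183, 0.0665, 0.139]
tool_rot: [0.375, 0.599, -0.375, 0.6]
force: [0.1, 0.1, -2.0]
finger_gap: 0.182
```

```bash
cat > c.py <<'E'
import sys
from h import *
q=manip.sense();print(q['t'],q['tcp_pos'].round(4),q['force'].round(1),q['finger_gap'])
plan([float(a) for a in sys.argv[1:4]],rot((0,0,-1),(0.436,-0.9,0)),n=int(sys.argv[4]))
E
python3 c.py 0.5304 -0.0135 0.133 4
```

```text
9.8 [0.5183 0.0665 0.139 ] [ 0.1  0.1 -2. ] 0.18220940801265784
n 4 dist 81.13743898182334 ang 0.18759744683535634
[1.5, -6.0, 19.3, 0.03, 0.02, -0.03]
[1.5, -6.0, 19.3, 0.03, 0.02, -0.03]
[1.5, -6.0, 19.3, 0.03, 0.02, -0.03]
[1.5, -6.0, 19.3, 0.03, 0.02, -0.03]
```

move_arm(deltas=[10,0,-6,19.3,0,0,0,10,0,-6,19.3,0,0,0,10,3,-6,19.3,0,0,0,10,3,-6,19.3,0,0,0,10,0,0,0,0,0,0,10,0,0,0,0,0,0])

```text
t: 10.4
tcp_pos: [0.5296, -0.0135, 0.1318]
tool_rot: [0.375, 0.599, -0.375, 0.599]
force: [0.5, 0.7, -1.0]
finger_gap: 0.177
```

```bash
python3 m6.py 0.5311 -0.0132 w8.png
```

```text
16 204 [[0.6, -8.6], [11.4, 10.5]]
22 130 [[1.8, -8.4], [11.7, 10.1]]
28 98 [[3.7, -7.9], [11.8, 10.4]]
34 95 [[3.0, -8.2], [11.9, 10.1]]
40 87 [[4.0, -8.0], [11.8, 9.8]]
46 76 [[4.0, -7.7], [11.9, 10.1]]
52 71 [[2.9, -8.2], [12.0, 10.5]]
58 4 [[7.3, 0.3], [11.6, 9.0]]
70 311 [[-5.8, -13.6], [15.6, 14.8]]
76 76 [[-2.4, -13.0], [16.3, 14.9]]
82 24 [[-4.0, -10.2], [15.7, 11.4]]
gauge at x=58: y,z,slopes [1.67  1.153 0.006 0.007]
rim pts 356 z 0.056792680272372845 centre [ 0.5314 -0.0134] rms 0.0011227235907947282
tip [ 0.5316 -0.0138  0.0738] miss xy mm [-0.25  0.46] in tool y,z [ 0.   -0.03 -0.52]
t 10.4 tcp [ 0.5296 -0.0135  0.1318] F [ 0.5  0.7 -1. ] rotvec err [ 0.05 -0.    0.01]
```

View pics/w8.png

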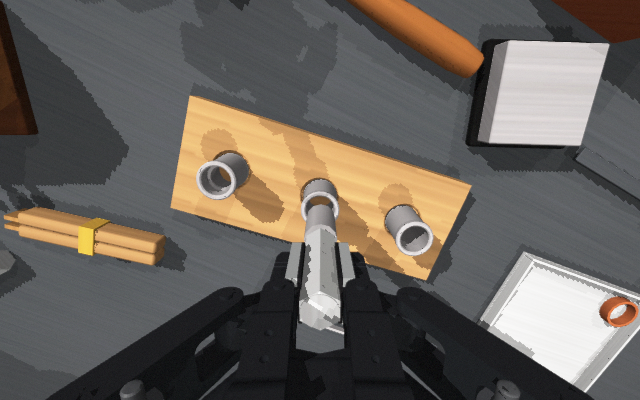

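move_arm(deltas=[10,5,0,-0.3,0,0,0,10,6,0,0,0,0,0,10,4,0,0,0,0,0,10,4,0,0,0,0,0,10,4,0,0,0,0,0])

```text
t: 10.95
tcp_pos: [0.5295, -0.0129, 0.1082]
tool_rot: [0.375, 0.6, -0.375, 0.6]
force: [0.2, -0.5, -1.2]
finger_gap: 0.181
```

move_arm(deltas=[10,2,0,0,0,0,0,10,2,0,0,0,0,0])

```text
t: 11.15
tcp_pos: [0.5297, -0.0131, 0.1044]
tool_rot: [0.375, 0.6, -0.375, 0.6]
force: [-0.1, 0.4, -1.9]
finger_gap: 0.182
```

move_arm(deltas=[10,2,0,0,0,0,0,10,2,0,0,0,0,0])

```text
t: 11.35
tcp_pos: [0.5297, -0.0132, 0.1006]
tool_rot: [0.375, 0.599, -0.375, 0.6]
force: [0.1, 1.3, -2.0]
finger_gap: 0.18
```

move_arm(deltas=[10,1,0,0,0,0,0,10,1,0,0,0,0,0])

```text
t: 11.55
tcp_pos: [0.5297, -0.0132, 0.0986]
tool_rot: [0.375, 0.599, -0.375, 0.6]
force: [1.3, -0.0, -1.5]
finger_gap: 0.178
```

move_arm(deltas=[10,3,0,0,0,0,0,10,3,0,0,0,0,0,10,3,0,0,0,0,0])

```text
t: 11.85
tcp_pos: [0.5296, -0.0131, 0.0894]
tool_rot: [0.375, 0.599, -0.375, 0.6]
force: [-0.4, -0.6, -1.4]
finger_gap: 0.179
```

move_arm(deltas=[10,2.5,0,0,0,0,0,10,2.5,0,0,0,0,0,10,2,0,0,0,0,0,10,0,0,0,0,0,0])

```text
t: 12.25
tcp_pos: [0.5295, -0.0131, 0.0824]
tool_rot: [0.375, 0.6, -0.375, 0.599]
force: [-0.0, 0.4, -1.8]
finger_gap: 0.178
```

move_arm(deltas=[10,-5,0,0,0,0,0,10,-8,0,0,0,0,0,10,-12,0,0,0,0,0,10,-12,0,0,0,0,0,10,-12,0,0,0,0,0,10,-8,0,0,0,0,0])

```text
t: 12.85
tcp_pos: [0.5303, -0.0132, 0.1415]
tool_rot: [0.375, 0.599, -0.375, 0.6]
force: [0.2, 0.5, -2.1]
finger_gap: 0.18
```

```bash
python3 c.py 0.5405 -0.0913 0.132 4
```

```text
12.85 [ 0.5303 -0.0132  0.1415] [ 0.2  0.5 -2.1] 0.18024938019662912
n 4 dist 79.31334014061217 ang 0.19332543446780656
[2.4, -6.3, 18.7, 0.03, 0.03, -0.02]
[2.4, -6.2, 18.7, 0.03, 0.03, -0.02]
[2.4, -6.2, 18.7, 0.03, 0.03, -0.02]
[2.4, -6.2, 18.7, 0.03, 0.03, -0.02]
```

move_arm(deltas=[10,0,-6.2,18.7,0,0,0,10,2,-6.2,18.7,0,0,0,10,3,-6.2,18.7,0,0,0,10,3,-6.2,18.7,0,0,0,10,0,0,0,0,0,0,10,0,0,0,0,0,0])

```text
t: 13.45
tcp_pos: [0.5399, -0.0913, 0.132]
tool_rot: [0.375, 0.599, -0.375, 0.599]
force: [-0.0, -0.9, -1.5]
finger_gap: 0.178
```

```bash
python3 m6.py 0.5421 -0.0915 w9.png
```

```text
16 215 [[0.4, -8.6], [11.4, 10.5]]
22 124 [[2.9, -7.9], [11.8, 10.0]]
28 100 [[3.5, -8.3], [11.9, 10.3]]
34 98 [[3.1, -8.2], [11.8, 10.1]]
40 85 [[4.5, -7.7], [11.9, 10.3]]
46 79 [[3.7, -8.2], [11.9, 9.8]]
52 69 [[3.4, -7.9], [11.9, 10.1]]
58 1 [[4.2, -8.3], [4.2, -8.3]]
70 302 [[-5.6, -12.9], [15.7, 15.6]]
76 93 [[-4.9, -12.2], [16.5, 14.8]]
82 21 [[-3.3, -9.4], [16.0, 12.2]]
gauge at x=58: y,z,slopes [1.664 1.143 0.006 0.007]
rim pts 360 z 0.05686175275993216 centre [ 0.5423 -0.0918] rms 0.0011024012144165776
tip [ 0.5418 -0.0916  0.074 ] miss xy mm [ 0.45 -0.26] in tool y,z [-0.    0.29  0.43]
t 13.45 tcp [ 0.5399 -0.0913  0.132 ] F [-0.  -0.9 -1.5] rotvec err [ 0.06 -0.01  0.02]
```

move_arm(deltas=[10,5,0.2,0.3,0,0,0,10,6,0,0,0,0,0,10,4,0,0,0,0,0,10,4,0,0,0,0,0,10,4,0,0,0,0,0])

```text
t: 14.0
tcp_pos: [0.5403, -0.0912, 0.1082]
tool_rot: [0.375, 0.6, -0.375, 0.6]
force: [0.1, -1.2, -1.6]
finger_gap: 0.179
```

move_arm(deltas=[10,2,0,0,0,0,0,10,2,0,0,0,0,0])

```text
t: 14.2
tcp_pos: [0.5404, -0.0914, 0.1044]
tool_rot: [0.375, 0.6, -0.375, 0.6]
force: [0.2, -0.1, -1.2]
finger_gap: 0.176
```

move_arm(deltas=[10,2,0,0,0,0,0,10,2,0,0,0,0,0])

```text
t: 14.4
tcp_pos: [0.5405, -0.0915, 0.1007]
tool_rot: [0.375, 0.599, -0.375, 0.6]
force: [-0.7, -0.4, -2.2]
finger_gap: 0.182
```

move_arm(deltas=[10,1,0,0,0,0,0,10,1,0,0,0,0,0])

```text
t: 14.6
tcp_pos: [0.5405, -0.0914, 0.0987]
tool_rot: [0.375, 0.599, -0.375, 0.6]
force: [-0.2, 0.4, -1.5]
finger_gap: 0.181
```

move_arm(deltas=[10,3,0,0,0,0,0,10,3,0,0,0,0,0,10,3,0,0,0,0,0])

```text
t: 14.9
tcp_pos: [0.5404, -0.0914, 0.0895]
tool_rot: [0.375, 0.599, -0.375, 0.6]
force: [0.2, 0.2, -1.9]
finger_gap: 0.179
```

move_arm(deltas=[10,2.5,0,0,0,0,0,10,2.5,0,0,0,0,0,10,2,0,0,0,0,0,10,0,0,0,0,0,0])

```text
t: 15.3
tcp_pos: [0.5402, -0.0914, 0.0824]
tool_rot: [0.375, 0.6, -0.375, 0.599]
force: [0.6, 0.3, -2.1]
finger_gap: 0.181
```

move_arm(deltas=[10,-5,0,0,0,0,0,10,-8,0,0,0,0,0,10,-12,0,0,0,0,0,10,-12,0,0,0,0,0,10,-15,0,0,0,0,0,10,-20,0,0,0,0,0,10,-20,0,0,0,0,0])

```text
t: 16.0
tcp_pos: [0.5404, -0.0914, 0.1766]
tool_rot: [0.375, 0.599, -0.375, 0.6]
force: [0.1, -0.3, -1.5]
finger_gap: 0.18
```

```bash
python3 - <<'E'
from p import *
rep()
Xa=np.cross(Y,v)
s=plan(A+0.140*v-0.0003*Xa-0.045*Y,RG,n=12)
E
```

```text
t 16.0 L -50.6 -361.2 144.7 rot err deg [1.100e-01 1.000e-02 2.993e+01] q [-3.710e-01  4.970e-01  1.683e+00 -1.000e-03  9.600e-01  7.470e-01] F [ 0.1 -0.3 -1.5] gap 0.18
n 12 dist 320.2539218862251 ang 29.933991623885873
[-1.8, 3.9, -26.3, 0.01, 0.0, 2.49]
[-1.6, 3.9, -26.3, 0.01, 0.0, 2.49]
[-1.4, 4.0, -26.3, 0.01, 0.0, 2.49]
[-1.2, 4.1, -26.3, 0.01, 0.0, 2.49]
[-1.1, 4.1, -26.3, 0.01, 0.0, 2.49]
[-0.9, 4.1, -26.3, 0.01, 0.0, 2.49]
[-0.7, 4.2, -26.3, 0.01, 0.0, 2.49]
[-0.5, 4.2, -26.4, 0.01, 0.0, 2.49]
[-0.3, 4.2, -26.4, 0.01, 0.0, 2.49]
[-0.2, 4.2, -26.4, 0.01, 0.0, 2.49]
[0.0, 4.2, -26.4, 0.01, 0.0, 2.49]
[0.2, 4.2, -26.4, 0.01, 0.0, 2.49]
```

move_arm(deltas=[10,-3,4,-26,0,0,2.5,10,-2,4,-26,0,0,2.5,10,-2,4,-26,0,0,2.5,10,-1,4,-26,0,0,2.5,10,-1,4,-26,0,0,2.5,10,-1,4,-26,0,0,2.5,10,-1,4,-26,0,0,2.5])

```text
t: 16.7
tcp_pos: [0.4844, 0.0848, 0.1906]
tool_rot: [0.462, 0.535, -0.278, 0.651]
force: [0.4, -0.1, -1.9]
finger_gap: 0.178
```

move_arm(deltas=[10,0,4,-26,0,0,2.5,10,0,4,-26,0,0,2.5,10,0,4,-20,0,0,2.5,10,0,4,-20,0,0,2.5,10,0,4,-20,0,0,2.5,10,0,0,0,0,0,0])

```text
t: 17.3
tcp_pos: [0.4494, 0.1946, 0.1971]
tool_rot: [0.517, 0.484, -0.206, 0.676]
force: [-0.6, 0.3, -2.3]
finger_gap: 0.18
```

```bash
python3 - <<'E'
from p import *
rep()
Xa=np.cross(Y,v)
s=plan(A+0.095*v-0.0003*Xa+0.0015*Y,RG,n=8)
E
```

```text
t 17.3 L -3.1 -64.2 141.2 rot err deg [ 0.19 -0.27  0.  ] q [0.056 0.306 2.185 0.889 0.256 0.347] F [-0.6  0.3 -2.3] gap 0.18
n 8 dist 80.40554927635458 ang 0.3307432663049052
[5.8, 0.4, -8.2, 0.02, -0.03, 0.0]
[5.8, 0.4, -8.2, 0.02, -0.03, 0.0]
[5.8, 0.4, -8.2, 0.02, -0.03, 0.0]
[5.8, 0.4, -8.2, 0.02, -0.03, 0.0]
[5.8, 0.4, -8.2, 0.02, -0.03, 0.0]
[5.8, 0.4, -8.2, 0.02, -0.03, 0.0]
[5.8, 0.4, -8.2, 0.02, -0.03, 0.0]
[5.8, 0.4, -8.2, 0.02, -0.03, 0.0]
```

move_arm(deltas=[10,5,0.4,-8.2,0,0,0,10,5,0.4,-8.2,0,0,0,10,5,0.4,-8.2,0,0,0,10,5,0.4,-8.2,0,0,0,10,6,0.4,-8.2,0,0,0,10,6,0.3,-8.2,0,0,0,10,7,0.3,-8.2,0,-0.1,0,10,7,0.3,-8.2,0,-0.1,0,10,0,0,0,0,0,0,10,0,0,0,0,0,0])

```text
t: 18.3
tcp_pos: [0.4463, 0.2631, 0.1579]
tool_rot: [0.516, 0.481, -0.208, 0.677]
force: [-0.4, -1.2, -1.5]
finger_gap: 0.182
```

```bash
cat > m7.py <<'E'
from p import *
import sys
from scipy.optimize import least_squares
rep()
q=manip.sense();s=snap('wrist',sys.argv[1]);R=Ro.from_quat(q['tool_rot']).as_matrix()
W=cloud(s).reshape(-1,3);im=s['image'].reshape(-1,3)
T=(W-q['tcp_pos'])@R*1000
f=lambda p,z:np.hypot(z[:,1]-p[0]-p[2]*(z[:,0]-58),z[:,2]-p[1]-p[3]*(z[:,0]-58))-10
z=T[(abs(T[:,2])<16)&(abs(T[:,1])<20)&(T[:,0]>24)&(T[:,0]<56)]
r=least_squares(f,[0,0,0,0],args=(z,),loss='soft_l1',f_scale=0.5).x
print('gauge y,z at 58, slopes',r.round(3))
Xa=np.cross(Y,v)
L=np.c_[(W-A)@Xa,(W-A)@Y,(W-A)@v]*1000
# hole: points below the face near
face=np.median(L[(np.hypot(L[:,0],L[:,1])<40)&(abs(L[:,2])<3)][:,2])
h=(np.hypot(L[:,0],L[:,1])<16)&(L[:,2]<face-2)&(L[:,2]>-60)
print('face',face,'hole pts',h.sum(), L[h].min(0).round(1),L[h].max(0).round(1))
# mouth edge: face points nearest: occupancy of face plane around; fit r=11.5 circle to inner boundary
fm=(abs(L[:,2]-face)<1.2)&(np.hypot(L[:,0],L[:,1])<25)
F=L[fm]
best=None
# maximise: hole circle without face points inside, using ray to plane for hole pixels
C=-np.array(s['R']).T@np.array(s['t'])
cl=np.array([(C-A)@Xa,(C-A)@Y,(C-A)@v])*1000
Hp=L[h]; k=(cl[2]-face)/(cl[2]-Hp[:,2]); Hp=cl+(Hp-cl)*k[:,None]
print('hole pixel on plane: x',np.percentile(Hp[:,0],[1,99]).round(1),'y',np.percentile(Hp[:,1],[1,99]).round(1))
for x in np.arange(-4,6,.25):
    for y in np.arange(-5,5,.25):
        c=(np.hypot(F[:,0]-x,F[:,1]-y)<11.5).sum()+(np.hypot(Hp[:,0]-x,Hp[:,1]-y)>11.5).sum()
        if best is None or c<best[0]: best=(c,[(x,y)])
        elif c==best[0]: best[1].append((x,y))
hc=np.mean(best[1],0);print('hole centre L',hc,best[0],len(best[1]),'n',len(F),len(Hp))
tip=q['tcp_pos']+R@np.array([58,r[0],r[1]])/1000
ax=R@np.array([1,r[2],r[3]])
tl=np.array([(tip-A)@Xa,(tip-A)@Y,(tip-A)@v])*1000;print('gauge tip58 L',tl.round(2),'axis dev',(ax@Xa).round(3),(ax@Y).round(3),'miss X,Y',(hc-tl[:2]).round(2))
E
python3 m7.py w10.png
```

```text
t 18.3 L 0.8 -1.2 93.7 rot err deg [0.12 0.13 0.01] q [0.263 0.431 2.159 1.194 0.098 0.212] F [-0.4 -1.2 -1.5] gap 0.182
gauge y,z at 58, slopes [1.216 1.034 0.006 0.004]
face -0.5435027799835472 hole pts 381 [-10.6 -11.3 -49.4] [11.7 11.5 -2.6]
hole pixel on plane: x [-4.2 12.3] y [-10.7  10.9]
hole centre L [1.25 0.  ] 8 1 n 1521 381
gauge tip58 L [ 1.98 -2.38 35.75] axis dev 0.005 -0.007 miss X,Y [-0.73  2.38]
```

View pics/w10.png

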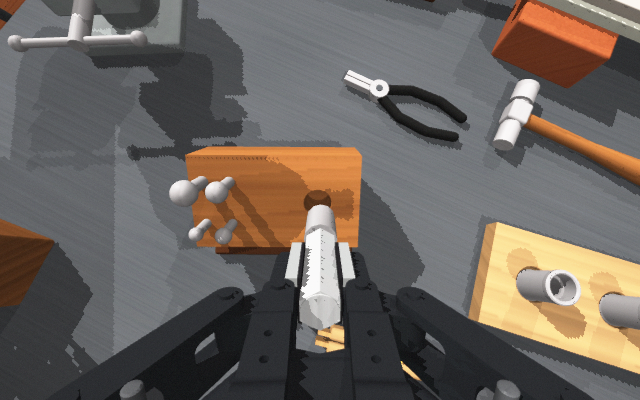

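move_arm(deltas=[10,5,-0.3,-0.8,0,0,0,10,5,-0.2,-0.8,0,0,0,10,5,-0.2,-0.8,0,0,0,10,5,0,0,0,0,0,10,4,0,0,0,0,0,10,0,0,0,0,0,0])

```text
t: 18.95
tcp_pos: [0.4561, 0.2693, 0.1371]
tool_rot: [0.517, 0.48, -0.209, 0.677]
force: [-0.7, 0.4, -1.4]
finger_gap: 0.18
```

```bash
python3 m7.py w11.png
```

```text
t 18.95 L 0.4 0.1 70.0 rot err deg [ 0.01  0.21 -0.02] q [ 0.274  0.492  2.149  1.758  0.086 -0.343] F [-0.7  0.4 -1.4] gap 0.18
gauge y,z at 58, slopes [1.216 1.076 0.006 0.006]
face -0.5371331282492718 hole pts 214 [ -9.1 -11.5 -49.7] [ 0.7 11.4 -2.5]
hole pixel on plane: x [-2.6 12.4] y [-10.9  11. ]
hole centre L [1. 0.] 5 1 n 1842 214
gauge tip58 L [ 1.64 -1.19 11.96] axis dev 0.006 -0.01 miss X,Y [-0.64  1.19]
```

Correct the remaining 0.6/1.2 mm and the 0.3° tilt, then enter.

move_arm(deltas=[10,2,-0.3,-0.7,0,0.2,0,10,3,-0.3,-0.6,0,0.2,0,10,4,0,0,0,0,0,10,4,0,0,0,0,0,10,0,0,0,0,0,0])

```text
t: 19.5
tcp_pos: [0.4607, 0.2733, 0.1257]
tool_rot: [0.518, 0.483, -0.206, 0.675]
force: [-0.4, -0.3, -1.8]
finger_gap: 0.184
```

```bash
python3 m7.py w12.png
```

```text
t 19.5 L -0.2 1.8 57.1 rot err deg [ 0.04 -0.22 -0.03] q [ 0.275  0.524  2.143  1.997  0.1   -0.583] F [-0.4 -0.3 -1.8] gap 0.184
gauge y,z at 58, slopes [1.183 1.015 0.007 0.007]
face -0.5186738001214481 hole pts 114 [ -7.8 -11.5 -48.6] [ 0.9 11.4 -2.6]
hole pixel on plane: x [-3. 12.] y [-11.1  11.1]
hole centre L [1.125 0.   ] 26 2 n 2061 114
gauge tip58 L [ 1.    0.93 -0.9 ] axis dev 0.007 -0.003 miss X,Y [ 0.12 -0.93]
```

move_arm(deltas=[10,4,0,0.4,0,0,0,10,4,0,0.4,0,0,0,10,4,0,0,0,0,0,10,4,0,0,0,0,0])

```text
t: 19.95
tcp_pos: [0.468, 0.2763, 0.112]
tool_rot: [0.517, 0.483, -0.206, 0.676]
force: [-0.0, -0.3, -1.3]
finger_gap: 0.182
```

```bash
python3 -c "
from p import *
rep()"
```

```text
t 19.95 L -0.2 1.2 41.4 rot err deg [ 0.09 -0.23 -0.04] q [ 0.277  0.563  2.133  2.228  0.114 -0.814] F [-0.  -0.3 -1.3] gap 0.182
```

move_arm(deltas=[10,4,0,0,0,0,0,10,4,0,0,0,0,0,10,4,0,0,0,0,0,10,4,0,0,0,0,0,10,4,0,0,0,0,0,10,3,0,0,0,0,0,10,0,0,0,0,0,0])

```text
t: 20.65
tcp_pos: [0.4784, 0.2815, 0.0918]
tool_rot: [0.517, 0.483, -0.206, 0.675]
force: [0.8, -0.0, -2.4]
finger_gap: 0.179
```

```bash
python3 -c "
from p import *
rep()"
```

```text
t 20.65 L -0.3 1.4 18.0 rot err deg [ 0.08 -0.25 -0.02] q [ 0.282  0.618  2.114  2.45   0.138 -1.032] F [ 0.8 -0.  -2.4] gap 0.179
```

move_arm(deltas=[10,2,0,0,0,0,0,10,1.5,0,0,0,0,0,10,0,0,0,0,0,0])

```text
t: 20.95
tcp_pos: [0.4798, 0.2823, 0.0887]
tool_rot: [0.517, 0.483, -0.206, 0.675]
force: [0.8, -0.5, -2.0]
finger_gap: 0.182
```

```bash
python3 -c "
from p import *
rep()"
```

```text
t 20.95 L -0.3 1.5 14.5 rot err deg [ 0.08 -0.25 -0.02] q [ 0.283  0.626  2.111  2.476  0.142 -1.058] F [ 0.8 -0.5 -2. ] gap 0.182
```

move_arm(deltas=[10,0.8,0,0,0,0,0,10,0,0,0,0,0,0,50,0,0,0,0,0,0,50,0,0,0,0,0,0,50,0,0,0,0,0,0,50,0,0,0,0,0,0,50,0,0,0,0,0,0])

```text
t: 21.65
tcp_pos: [0.4803, 0.2826, 0.0882]
tool_rot: [0.518, 0.483, -0.206, 0.675]
force: [0.3, -0.7, 0.1]
finger_gap: 0.583
```

```bash
python3 -c "
from p import *
rep()
snap('wrist','w13.png')"
```

```text
t 21.65 L -0.2 1.5 13.9 rot err deg [ 0.09 -0.25 -0.05] q [ 0.283  0.627  2.111  2.481  0.143 -1.063] F [ 0.3 -0.7  0.1] gap 0.583
```

View pics/w13.png

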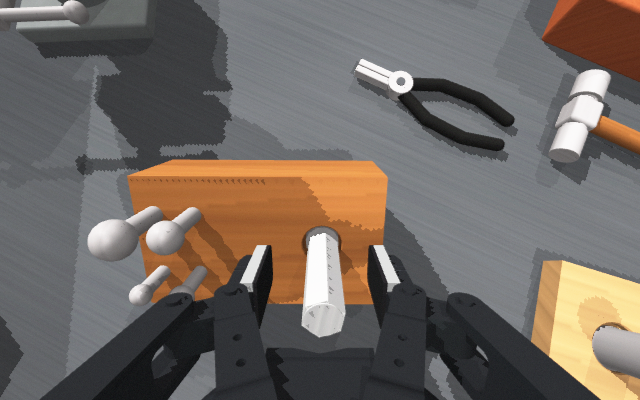

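move_arm(deltas=[50,-10,0,0,0,0,0,50,-10,0,0,0,0,0,50,-10,0,0,0,0,0,50,-10,0,0,0,0,0,50,-10,0,0,0,0,0,50,-10,0,0,0,0,0,50,-10,0,0,0,0,0,50,-10,0,0,0,0,0,50,-10,0,0,0,0,0,50,-10,0,0,0,0,0])

```text
t: 22.7
tcp_pos: [0.4349, 0.2603, 0.175]
tool_rot: [0.517, 0.484, -0.206, 0.675]
force: [0.2, 0.3, 0.4]
finger_gap: 0.587
```

```bash
sed -i 's/w2.png/w14.png/;s/w2.pkl/w14.pkl/' m4.py; python3 m4.py; python3 - <<'E'
from p import *
rep()
RD=rot((0,0,-1),(0.436,-0.9,0))
plan([0.50,0.11,0.20],RD,n=10)
E
```

```text
[0.43450053 0.26020098 0.17599649] [[0.448, 0.778, 0.44], [0.222, 0.38, -0.898], [-0.866, 0.5, -0.002]] [0.258 0.376 2.17  0.9   0.128 0.505]
plane 6178 n [-0.45057931 -0.21680594  0.86601008] offset -0.0005466271625830612 tool x vs n -0.9999840982081883
top 463 [[-0.0108 -0.0084  0.0525]
 [-0.0016 -0.0005  0.058 ]
 [ 0.0058  0.0081  0.0595]]
((-2.9210033416748047, -0.14017963409423828), (16.533727645874023, 18.055126190185547), 21.553199768066406)
side 114 [[-0.0036 -0.0083  0.0104]
 [ 0.0053  0.0002  0.0181]
 [ 0.0074  0.0085  0.0246]]
side 140 [[-0.0024 -0.0084  0.0303]
 [ 0.0047 -0.0002  0.0384]
 [ 0.0068  0.0081  0.0447]]
tcp in L -0.000518727635130072 0.0016839258992244364 0.11533165655718552
t 22.75 L -0.5 1.4 115.3 rot err deg [ 0.11 -0.26 -0.07] q [0.258 0.376 2.17  0.9   0.128 0.505] F [-0.1  0.5  0.9] gap 0.582
n 10 dist 165.61002993305112 ang 30.030399311527393
[-2.5, 0.6, 16.4, 0.02, -0.02, -3.0]
[-2.5, 0.5, 16.4, 0.02, -0.02, -3.0]
[-2.5, 0.3, 16.4, 0.02, -0.02, -3.0]
[-2.5, 0.2, 16.4, 0.02, -0.02, -3.0]
[-2.5, 0.1, 16.4, 0.02, -0.02, -3.0]
[-2.5, -0.0, 16.4, 0.02, -0.02, -3.0]
[-2.5, -0.2, 16.4, 0.02, -0.02, -3.0]
[-2.5, -0.3, 16.4, 0.02, -0.02, -3.0]
[-2.5, -0.4, 16.4, 0.02, -0.02, -3.0]
[-2.4, -0.5, 16.4, 0.02, -0.02, -3.0]
```

View pics/w14.png

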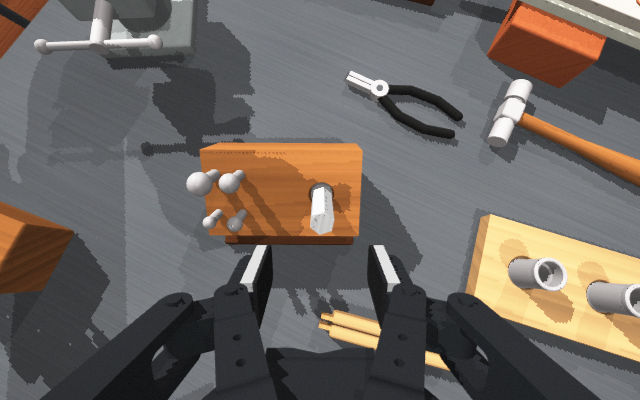

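move_arm(deltas=[50,-3,0.6,12,0,0,-2.5,50,-3,0.5,16,0,0,-3,50,-3,0.3,17,0,0,-3,50,-2,0,17,0,0,-3,50,-2,0,17,0,0,-3,50,-2,0,17,0,0,-3,50,-2,0,17,0,0,-3,50,-2,0,17,0,0,-3,50,-2,0,17,0,0,-3,50,-2,-0.5,17,0,0,-3])

```text
t: 23.75
tcp_pos: [0.5, 0.1177, 0.1945]
tool_rot: [0.384, 0.598, -0.362, 0.603]
force: [-0.1, 0.1, 0.7]
finger_gap: 0.583
```

```bash
python3 c.py 0.5172 0.0670 0.125 7
```

```text
23.75 [0.5    0.1177 0.1945] [-0.1  0.1  0.7] 0.5828074273162331
n 7 dist 87.70445786394676 ang 1.9122216109293981
[9.8, -1.3, 7.7, 0.07, -0.09, -0.25]
[9.8, -1.3, 7.7, 0.07, -0.09, -0.25]
[9.8, -1.2, 7.7, 0.07, -0.09, -0.25]
[9.9, -1.2, 7.6, 0.07, -0.09, -0.25]
[9.9, -1.1, 7.6, 0.07, -0.09, -0.25]
[9.9, -1.0, 7.6, 0.07, -0.09, -0.25]
[9.9, -1.0, 7.6, 0.07, -0.09, -0.25]
```

move_arm(deltas=[50,9.8,-1.3,7.7,0,-0.1,-0.3,50,9.8,-1.3,7.7,0,-0.1,-0.3,50,9.8,-1.2,7.7,0,-0.1,-0.3,50,9.8,-1.2,7.6,0.1,-0.1,-0.3,50,10,-1.1,7.6,0.1,-0.1,-0.3,50,10,-1,7.6,0.1,0,-0.2,50,10,-1,7.6,0.1,0,0,50,0,0,0,0,0,0,50,0,0,0,0,0,0])

```text
t: 24.65
tcp_pos: [0.5171, 0.0666, 0.1248]
tool_rot: [0.376, 0.599, -0.375, 0.6]
force: [0.3, 0.2, 0.3]
finger_gap: 0.583
```

```bash
python3 m6.py 0.5178 0.0667 w15.png;  python3 c.py 0.5172 0.0670 0.031 8
```

```text
64 547 [[-13.1, -13.4], [15.0, 14.4]]
70 131 [[-10.8, -11.4], [15.3, 11.8]]
76 246 [[-10.8, -10.7], [14.6, 11.2]]
82 99 [[-9.9, -10.2], [14.6, 10.6]]
gauge at x=58: y,z,slopes [0. 0. 0. 0.]
rim pts 559 z 0.05678950304292431 centre [0.5184 0.0669] rms 0.00112915923579083
tip [0.5172 0.0667 0.0668] miss xy mm [1.18 0.16] in tool y,z [0.   1.13 0.37]
t 24.65 tcp [0.5171 0.0666 0.1248] F [0.3 0.2 0.3] rotvec err [-0.01  0.01 -0.12]
24.7 [0.5172 0.0668 0.1252] [-1.3 -0.9 -0.6] 0.585534858151119
n 8 dist 94.21012424322582 ang 0.1644601007583946
[11.8, -0.0, -0.0, 0.0, 0.0, -0.02]
[11.8, -0.0, -0.0, 0.0, 0.0, -0.02]
[11.8, -0.0, -0.0, 0.0, 0.0, -0.02]
[11.8, -0.0, -0.0, 0.0, 0.0, -0.02]
[11.8, -0.0, -0.0, 0.0, 0.0, -0.02]
[11.8, -0.0, -0.0, 0.0, 0.0, -0.02]
[11.8, -0.0, -0.0, 0.0, 0.0, -0.02]
[11.8, 0.0, -0.0, 0.0, 0.0, -0.02]
```

View pics/w15.png

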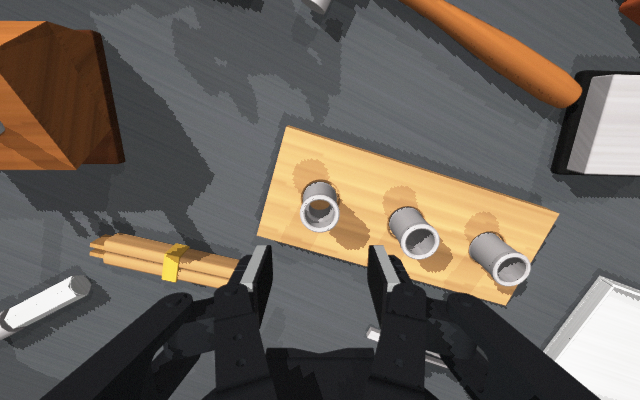

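```bash
python3 - <<'E'
from h import *
import pickle
s,q=pickle.load(open('w1.pkl','rb'))
for u,v in [(243,168),(240,155),(200,155)]: print(pt(s,u,v).round(3))
E
```

```text
[0.408 0.102 0.017]
[0.421 0.115 0.003]
[0.4   0.163 0.023]
```

Clamp is 80+ mm away from the finger path. Descend.

move_arm(deltas=[50,14,0.2,0,0,0,0,50,14,0.2,0,0,0,0,50,14,0,0,0,0,0,50,14,0,0,0,0,0,50,14,0,0,0,0,0,50,12,0,0,0,0,0,50,8,0,0,0,0,0,50,4,0,0,0,0,0,50,0,0,0,0,0,0])

```text
t: 25.6
tcp_pos: [0.5177, 0.0671, 0.0309]
tool_rot: [0.376, 0.599, -0.375, 0.6]
force: [-0.8, 0.1, 0.5]
finger_gap: 0.585
```

move_arm(deltas=[24,0,0,0,0,0,0,24,0,0,0,0,0,0,24,0,0,0,0,0,0,24,0,0,0,0,0,0,24,0,0,0,0,0,0], force=30)

```text
t: 26.1
tcp_pos: [0.5183, 0.0669, 0.0316]
tool_rot: [0.376, 0.598, -0.374, 0.6]
force: [1.1, -0.7, 2.7]
finger_gap: 0.343
```

move_arm(deltas=[24,-5,0,0,0,0,0,24,-10,0,0,0,0,0,24,-15,0,0,0,0,0,24,-20,0,0,0,0,0,24,-25,0,0,0,0,0,24,-25,0,0,0,0,0,24,-20,0,0,0,0,0,24,0,0,0,0,0,0])

```text
t: 26.9
tcp_pos: [0.5191, 0.067, 0.1541]
tool_rot: [0.377, 0.597, -0.374, 0.602]
force: [0.7, 0.1, -1.3]
finger_gap: 0.347
```

```bash
python3 -c "
from h import *
snap('wrist','w16.png')"; python3 c.py 0.4915 -0.297 0.130 9
```

```text
26.95 [0.518  0.0671 0.1525] [ 0.  -0.4 -1.7] 0.3457443601455845
n 9 dist 365.7224079929188 ang 0.3300485010622554
[2.5, -20.3, 35.1, 0.0, 0.01, -0.03]
[2.5, -20.3, 35.1, 0.0, 0.01, -0.03]
[2.5, -20.3, 35.1, 0.0, 0.01, -0.03]
[2.5, -20.3, 35.1, 0.0, 0.01, -0.03]
[2.5, -20.3, 35.1, 0.0, 0.01, -0.03]
[2.5, -20.3, 35.1, 0.0, 0.01, -0.03]
[2.5, -20.3, 35.1, 0.0, 0.01, -0.03]
[2.5, -20.3, 35.1, 0.0, 0.01, -0.03]
[2.5, -20.3, 35.1, 0.0, 0.01, -0.03]
```

View pics/w16.png

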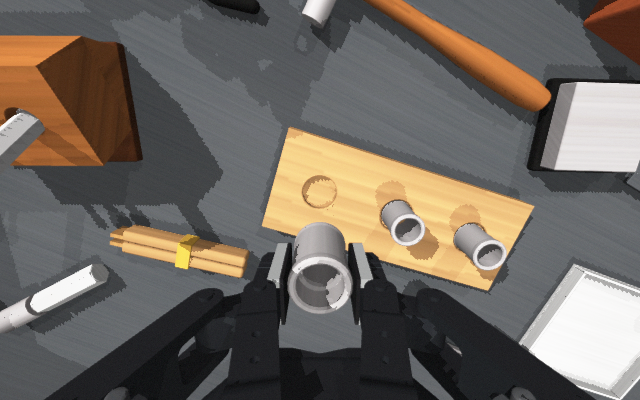

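move_arm(deltas=[24,0,-12,20,0,0,0,24,0,-20,35,0,0,0,24,0,-20,35,0,0,0,24,0,-20,35,0,0,0,24,0,-20,35,0,0,0,24,0,-20,35,0,0,0,24,5,-20,35,0,0,0,24,5,-20,35,0,0,0,24,5,-20,35,0,0,0,24,5,-10,15,0,0,0])

```text
t: 27.95
tcp_pos: [0.4907, -0.2992, 0.1293]
tool_rot: [0.377, 0.598, -0.376, 0.599]
force: [0.1, 0.4, -1.0]
finger_gap: 0.349
```

move_arm(deltas=[24,0,0,0,0,0,0,24,0,0,0,0,0,0])

```text
t: 28.15
tcp_pos: [0.4901, -0.2944, 0.1296]
tool_rot: [0.377, 0.6, -0.374, 0.598]
force: [-1.0, -0.2, -1.8]
finger_gap: 0.345
```

```bash
python3 - <<'E'
from h import *
s=snap('wrist','w17.png');X=cloud(s)[s['depth']>0]
m=(abs(X[:,2]-0.015)<0.003)&(np.linalg.norm(X[:,:2]-[0.499,-0.308],axis=1)<0.11)
r=cv2.minAreaRect(X[m][:,:2].astype(np.float32));print('tray',m.sum(),r,cv2.boxPoints(r).round(3).tolist())
m=(abs(X[:,2]-0.011)<0.003)&(np.linalg.norm(X[:,:2]-[0.55,-0.36],axis=1)<0.06)
E
python3 c.py 0.4915 -0.297 0.045 4
```

```text
tray 2193 ((0.5008179545402527, -0.3090985417366028), (0.14053961634635925, 0.1501958966255188), 5.265532493591309) [[0.42399999499320984, -0.2409999966621399], [0.43799999356269836, -0.38999998569488525], [0.578000009059906, -0.37700000405311584], [0.5640000104904175, -0.2280000001192093]]
28.2 [ 0.4904 -0.2939  0.13  ] [ 0.1  0.1 -2. ] 0.34706138061687847
n 4 dist 85.03753120568508 ang 0.2012244883163773
[21.2, -0.1, 0.9, 0.01, -0.04, -0.03]
[21.2, -0.1, 0.9, 0.01, -0.04, -0.03]
[21.2, -0.1, 0.8, 0.01, -0.04, -0.03]
[21.2, -0.1, 0.8, 0.01, -0.04, -0.03]
```

View pics/w17.png

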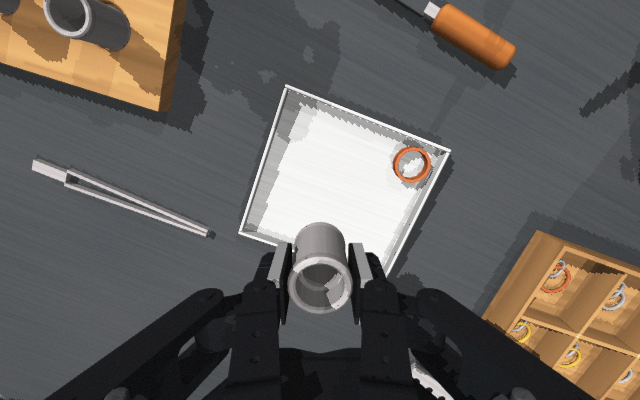

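move_arm(deltas=[24,15,0,1,0,0,0,24,20,0,1,0,0,0,24,20,0,0.5,0,0,0,24,20,0,0,0,0,0,24,12,0,0,0,0,0,24,8,0,0,0,0,0,24,5,0,0,0,0,0,24,3,0,0,0,0,0,24,0,0,0,0,0,0])

```text
t: 29.1
tcp_pos: [0.4928, -0.2981, 0.0281]
tool_rot: [0.376, 0.598, -0.375, 0.6]
force: [-0.4, -0.4, -1.5]
finger_gap: 0.346
```

```bash
python3 c.py 0.4915 -0.297 0.021 4
```

```text
29.1 [ 0.4928 -0.2981  0.0281] [-0.4 -0.4 -1.5] 0.3459134797897102
n 4 dist 7.257509852321741 ang 0.17716072474432368
[1.8, -0.2, -0.4, 0.01, 0.01, -0.04]
[1.8, -0.2, -0.4, 0.01, 0.01, -0.04]
[1.8, -0.2, -0.4, 0.01, 0.01, -0.04]
[1.8, -0.2, -0.4, 0.01, 0.01, -0.04]
```

move_arm(deltas=[24,2,0,0,0,0,0,24,2,0,0,0,0,0,24,1.5,0,0,0,0,0,24,1,0,0,0,0,0,24,0,0,0,0,0,0])

```text
t: 29.6
tcp_pos: [0.4926, -0.298, 0.0213]
tool_rot: [0.376, 0.599, -0.375, 0.6]
force: [0.1, 0.2, -1.7]
finger_gap: 0.344
```

move_arm(deltas=[24,0.7,0,0,0,0,0,24,0,0,0,0,0,0])

```text
t: 29.8
tcp_pos: [0.4927, -0.2981, 0.0208]
tool_rot: [0.376, 0.598, -0.375, 0.6]
force: [0.6, -0.1, 0.7]
finger_gap: 0.349
```

Contact with the floor felt; release and rise.

move_arm(deltas=[24,0.3,0,0,0,0,0,50,0,0,0,0,0,0,50,0,0,0,0,0,0,50,0,0,0,0,0,0,50,0,0,0,0,0,0])

```text
t: 30.3
tcp_pos: [0.4927, -0.298, 0.0204]
tool_rot: [0.376, 0.599, -0.375, 0.6]
force: [1.0, -0.2, -0.4]
finger_gap: 0.586
```

move_arm(deltas=[50,-10,0,0,0,0,0,50,-20,0,0,0,0,0,50,-35,0,0,0,0,0,50,-40,0,0,0,0,0,50,-40,0,0,0,0,0,50,-40,0,0,0,0,0,50,-40,0,0,0,0,0,50,0,0,0,0,0,0,50,0,0,0,0,0,0])

```text
t: 31.2
tcp_pos: [0.4922, -0.2983, 0.2471]
tool_rot: [0.376, 0.597, -0.375, 0.601]
force: [-0.1, 0.1, -0.9]
finger_gap: 0.586
```

```bash
python3 - <<'E'
from h import *
q=manip.sense();print(q['t'],q['tcp_pos'],q['force'])
s=snap('wrist','w18.png');snap('scene','s18.png');X=cloud(s)[s['depth']>0]
m=(np.linalg.norm(X[:,:2]-[0.494,-0.298],axis=1)<0.025)&(X[:,2]>0.035);Q=X[m]
print('collar rim',cv2.minEnclosingCircle(Q[Q[:,2]>.042][:,:2].astype(np.float32)),np.percentile(Q[:,2],[50,95]))
for a in [(0.5311,-0.0132),(0.5421,-0.0915)]:
    m=(np.linalg.norm(X[:,:2]-a,axis=1)<0.03)&(X[:,2]>0.055)&(X[:,2]<.062);print(m.sum(),cv2.minEnclosingCircle(X[m][:,:2].astype(np.float32)) if m.sum()>5 else '')
E
```

```text
31.2 [ 0.49223203 -0.29829335  0.24708597] [-0.09399069  0.1040252  -0.93813205]
collar rim ((0.4939344525337219, -0.2980179786682129), 0.02507803589105606) [0.33031284 0.34152524]
401 ((0.5311478972434998, -0.013597922399640083), 0.015697719529271126)
357 ((0.5417972207069397, -0.09209591150283813), 0.015347190201282501)
```

View pics/w18.png

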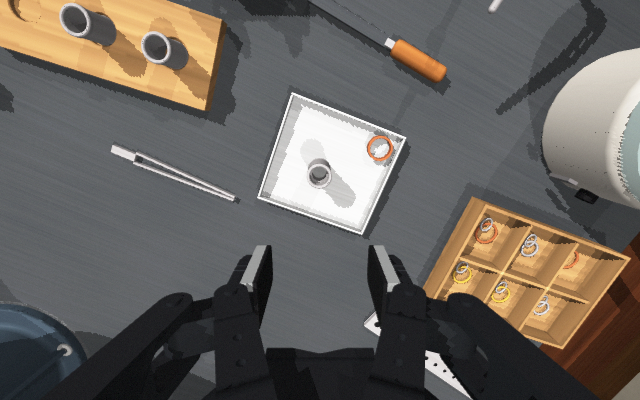

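View pics/s18.png

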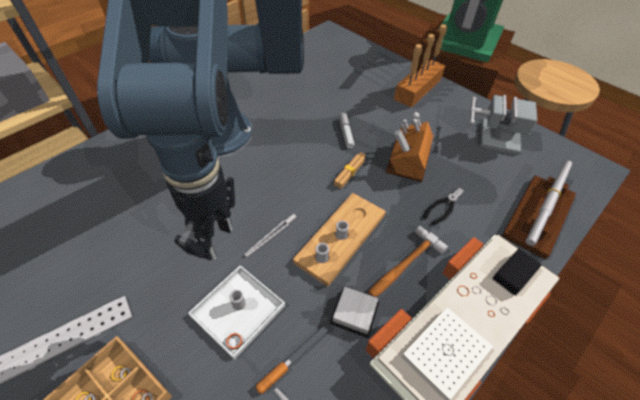

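Wrist and scene pictures: the tight collar is upright in the tray (wrist 318,173), the other two stand in their nests, and the gauge is in the stand (scene 402,140). I'm handing it in.

```bash
python3 -c "
from h import *
print(job.sign_off())"
```

```text
the job is handed in; nothing more can be done
None
```

The job is done and handed in at about 31 s of the 69 s allowed; `sign_off` reports no verdict.

- **Gauging:** I tried the smaller gauge in the left, middle and right collars in that order. In the left one it stopped about 15 mm down; I backed off at about 14 N at the wrist, so that collar is the tight one. In the middle and right ones it went about 36 mm down with no added force, so both are sound.
- **Gauge:** it is back in its hole, with the handle end at the same height as at the start. It leans slightly downhill in the loose hole: the handle end sits about 2–3 mm lower down the slope than before, well inside the 0.2 rad limit by my estimate.
- **Tight collar:** it stands upright on the tray floor near the middle, clear of the copper ring.
- **Sound collars:** they are within about 1 mm of where they stood.
- **Other things on the bench:** none looks moved in the last pictures. I did not measure them one by one.
- **Checks that fell short:**
  - The wrist camera read 1–2 mm off from the tool frame, so I aligned plug to bore and plug to hole within the same picture to cancel that.
  - The last numeric fit of the tray collar's rim picked up gripper points and is useless. That placing rests on the pictures and the floor contact felt when setting it down.

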